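Stage the spools and build plates on the sloped stand

TASK

First switch the spool dryer off by pushing its lever fully over. Then slide every wound spool up off its post and put it, neck up, on the upper tier of the sloped stand, and put every build plate from the mat on the lower tier, grip bar up and with a short end towards the lip: side by side, each lying flat on the slope and settled fully down against its own tier's lip. Leave the other things on the table where they are.

Things in the scene. Friction and masses are not known exactly. Their poses are not given: they have to be found in the camera images.
- switch (a joint): toggle lever of the spool dryer, rad: 0 to 0.15 = on (knob leans towards the dryer's -x side), 1.0 = off (knob fully over to the dryer's +x side). Stays where it is left; about 1 N at the knob moves it.
- switch_tip (a point): centre of the switch lever's black ball knob, 26 mm diameter, on a 60 mm arm whose hinge is along the dryer's y, 42 mm above the table; its housing is 70 x 50 mm, top 45 mm above the table. Upright at 0.5 rad the knob's centre is 102 mm above the table.
- dryer: fixed white base 200 x 200 x 20 mm, origin at the centre of its underside, x roughly away from the robot. Three upright 12 mm posts at (x, y) = (-50, 50), (50, 50), (50, -50) mm reach 102 mm above the table; the switch is at (-55, -55) mm. It stands left or right of the stand; the mat is on the other side.
- tier_low: lower tier (for plates) of the fixed stand in mid-table: a polished board at 25 degrees; things slide down it by themselves. Origin on its surface at the middle of the bottom lip's inner face; x up the slope (roughly away from the robot), y along the lip, z out of the board. Clear length 125 mm to the back of the upper lip; clear width 288 mm between rails. Lip and rails stand 12 mm proud.
- tier_high: upper tier (for spools) of the same board, same axes: origin on the surface at the middle of the upper lip's inner face, 135 mm up the slope from tier_low's origin. This lip is 10 mm thick (x -10 to 0) and stands 12 mm proud; clear length 112 mm to the board's top edge, which has no lip; clear width 288 mm.
- mat: thin black rubber mat, fixed, 260 x 210 x 3 mm, origin at the centre of its underside.
- spool1: wound filament spool (2 or 3 present, one to a post): 80 mm flanges, body 40 mm tall, on it a white neck 36 mm in diameter and 28 mm tall to grip; 20 mm bore right through. 0.18 to 0.35 kg. Origin at the centre of the underside, z along the axis towards the neck. On its post the underside is 20 mm above the table; it clears the post after rising 82 mm.
- spool2: wound filament spool (2 or 3 present, one to a post): 80 mm flanges, body 40 mm tall, on it a white neck 36 mm in diameter and 28 mm tall to grip; 20 mm bore right through. 0.18 to 0.35 kg. Origin at the centre of the underside, z along the axis towards the neck. On its post the underside is 20 mm above the table; it clears the post after rising 82 mm.
- spool3: wound filament spool (2 or 3 present, one to a post): 80 mm flanges, body 40 mm tall, on it a white neck 36 mm in diameter and 28 mm tall to grip; 20 mm bore right through. 0.18 to 0.35 kg. Origin at the centre of the underside, z along the axis towards the neck. On its post the underside is 20 mm above the table; it clears the post after rising 82 mm.
- plate1: aluminium build plate (2 or 3 are present, lying on the mat): 100 mm long (x) x 68 mm (y) x 8 mm, with a black upright grip bar in the middle of its top, 50 mm long (x), 14 mm thick (y), its top 44 mm above the underside. Same either way round. 0.14 to 0.28 kg. Origin at the centre of the underside, z towards the bar.
- plate2: aluminium build plate (2 or 3 are present, lying on the mat): 100 mm long (x) x 68 mm (y) x 8 mm, with a black upright grip bar in the middle of its top, 50 mm long (x), 14 mm thick (y), its top 44 mm above the underside. Same either way round. 0.14 to 0.28 kg. Origin at the centre of the underside, z towards the bar.
- plate3: aluminium build plate (2 or 3 are present, lying on the mat): 100 mm long (x) x 68 mm (y) x 8 mm, with a black upright grip bar in the middle of its top, 50 mm long (x), 14 mm thick (y), its top 44 mm above the underside. Same either way round. 0.14 to 0.28 kg. Origin at the centre of the underside, z towards the bar.
- jar: not part of the job, leave where it is: small lidded glass jar, 36 mm wide, 50 mm tall, standing on the mat among the plates. Origin at the centre of the underside.
- scraper: not part of the job, leave where it is: scraper with black handle, 200 mm long. Origin at mid length, at the underside.
- driver: not part of the job, leave where it is: screwdriver, 170 mm long. Origin at mid length, at the underside.
- vial: not part of the job, leave where it is: amber bottle, 44 mm wide, 90 mm tall. Origin at the centre of the underside.
- core: not part of the job, leave where it is: bare cardboard core ring, 64 mm outside, 30 mm tall. Origin at the centre of the underside.
- nozzle_box: not part of the job, leave where it is: clear open box 100 x 70 x 30 mm. Origin at the centre of the underside.
- cup: not part of the job, leave where it is: white mug, 70 mm wide, 85 mm tall. Origin at the centre of the underside.
Not all that is in view belongs to the job. What is shaped like the plate3 but blue or turquoise is not meant.

How it is judged (in metres and radians):
On the way, in this order (a step that is already met when the one before it is completed fails the run):
1. the dryer is switched off (value of joint switch above 0.8 rad), for 0.2 s.
2. every spool and build plate present is settled on its tier of the stand (x of plate1 in the frame of tier_low between 0.046 and 0.055 m and y of plate1 in the frame of tier_low between -0.115 and 0.115 m and z of plate1 in the frame of tier_low between -0.004 and 0.005 m and angle between the z axis of each of plate1, plate2, plate3 and the z axis of tier_low, either way round below 0.07 rad and angle between each of plate1, plate2, plate3, spool1, spool2, spool3's own z axis and vertical below 1 rad and angle between the x axis of each of plate1, plate2, plate3 and the x axis of tier_low, either way round below 0.12 rad and x of plate2 in the frame of tier_low between 0.046 and 0.055 m and y of plate2 in the frame of tier_low between -0.115 and 0.115 m and z of plate2 in the frame of tier_low between -0.004 and 0.005 m and x of plate3 in the frame of tier_low between 0.046 and 0.055 m and y of plate3 in the frame of tier_low between -0.115 and 0.115 m and z of plate3 in the frame of tier_low between -0.004 and 0.005 m and x of spool1 in the frame of tier_high between 0.036 and 0.0455 m and y of spool1 in the frame of tier_high between -0.108 and 0.108 m and z of spool1 in the frame of tier_high between -0.004 and 0.005 m and angle between the z axis of each of spool1, spool2, spool3 and the z axis of tier_high, either way round below 0.07 rad and x of spool2 in the frame of tier_high between 0.036 and 0.0455 m and y of spool2 in the frame of tier_high between -0.108 and 0.108 m and z of spool2 in the frame of tier_high between -0.004 and 0.005 m and x of spool3 in the frame of tier_high between 0.036 and 0.0455 m and y of spool3 in the frame of tier_high between -0.108 and 0.108 m and z of spool3 in the frame of tier_high between -0.004 and 0.005 m), for 0.2 s.
At the end, for the whole second after the job is handed in: Lever past 0.8 rad. Flat (0.07 rad), at most 5 mm off the board, at rest: each plate on the lower tier, bar up, lengthwise up the slope (0.12 rad), origin 46-55 mm from the lip, within 115 mm of mid-width; each spool on the upper tier, neck up, 36-45.5 mm from its lip, within 108 mm of mid-width (all of step 2 and value of joint switch above 0.8 rad and linear speed of each of plate1, plate2, plate3, spool1, spool2, spool3 below 0.02 m/s); the robot touches nothing.
It fails at once if a spool is lifted before the dryer is off (value of joint switch below 0.7 rad and z of any of spool1, spool2, spool3 in the frame of dryer above 0.05 m).
It fails at once if a thing that is not part of the job is displaced by more than 60 mm (distance of any of jar, scraper, driver, vial, core, nozzle_box, cup from where it was at the start of the episode above 0.06 m).
Of spool1, spool2, spool3 only 2 to 3 are there at a start; the rules pass over those that are not, and their reading is None.
Of plate1, plate2, plate3 only 2 to 3 are there at a start; the rules pass over those that are not, and their reading is None.
At some moment in a run one of plate1, plate2, plate3 may be knocked a few centimetres aside while the robot is not near it.
Once in a run the grip may slacken for a moment while it holds something.
It also fails if it takes over 210 s, if anything falls off the work surface, if the arm or the gripper's body presses on something with over 40 N, if the wrist force passes 120 N, or if a joint passes its speed limit or range.

ROBOT

A 6-joint arm with a two-finger parallel gripper is mounted at the origin on the work surface. World frame = base frame: x ahead of the robot, y to its left, z up, the work surface at z = 0. Lengths are in mm, angles in rad, forces in N, time in s.
With the tool pointing down it reaches from about 300 to 950 mm from the base axis. Payload 3.1 kg.
Tool frame: the origin (TCP) lies on the centre line of the jaws, within the pads' length; the fingertips stand tip_extent ahead of it and the grasp point (between the pads) lies 8 mm behind it (tip_extent is the distance from the TCP to the fingertips, in mm); z points along the fingers, y is the direction in which the jaws open and shut (so a half turn about z gives the same grasp; the last joint's range is limited). The gripper opens to 85 mm and grips with 20 to 120 N. Pads are 22 mm wide; open, the fingers measure 114 mm over their backs; the gripper's body (76 mm by 85 mm) begins 54 mm behind the grasp point. The pads swing forward as they close: fully open they stand 13 mm farther back than shut.
Start: joints at [-1.384, 0.308, 1.634, -0, 1.2, -0.07], TCP at [158.714, -604.518, 242.272] pointing down, gripper open.
Joint ranges: [-3.06, 3.06], [-0.79, 1.96], [0.05, 2.63], [-1.19, 4.34], [0.05, 2.64], [-2.94, 2.94]. Speed limits (rad/s): [2.79, 2.79, 3.14, 3.14, 3.14, 3.14].

INTERFACE

Orientations are given as a 3x3 rotation matrix whose columns are the frame's x, y, z axes.
In Python, from rig import observe, grab_frame, finish_job, tip_extent gives the robot as it stands.
- The arm moves only by the tool play_rows, never from a script. Its argument "increments" is one flat list of numbers, 7 for each row, row after row: the shift along the world's x, y, z in cm, then the turn, a rotation vector about the world's x, y, z in degrees, then the opening, from 0 (shut) to 1 (fully open). In form: [tx, ty, tz, wx, wy, wz, fingers, tx, ty, tz, wx, wy, wz, fingers, ...]. A call has exactly 5 rows; each row is the pose to reach, as a shift and turn from the pose measured when the call began; what a row does not reach only later rows make up. A row lasts 1/12 s, in which the tool goes at most 41.7 mm and 7.16 degrees, less where a joint would pass 70% of its speed; a pose out of reach is approached as far as the arm can. A call with a gripper value outside its range is refused whole. The fingers move at their own pace and stop on an object; "newtons" is the grip in N (left out, the last holds). Time passes only in rows, so rows that repeat a pose let the fingers close, or fill a call up. It gives the time, the measured TCP pose, the force and the opening at its end, in the units of the state.
- observe(): the state, without advancing time (a new reading comes with each control period).
- grab_frame(name): name is "scene" or "top" or "wrist"; returns a dict with "pixels" (480x640x3 uint8, red, green, blue), "range_z" (480x640 float32, mm along the optical axis (not along the pixel's ray), 0 where there is no reading), "K" (3x3 intrinsics, pixels), "position" and "orientation" of the camera in the world; the wrist camera has in their place "T_tool_cam" (4x4, takes a point from camera to tool coordinates, whose origin is the TCP and whose axes are the flange's). Camera axes: x right, y up, looking along -z (the intrinsics and any distortion apply to the point x, -y, -z); pixel columns grow to the right and rows downward; lengths in mm; the calibration is good to about 2 mm. The wrist camera is an equidistant fisheye: a pixel r from the principal point sees the ray r / f radians off the axis. A picture is of the moment at which its call begins: read the wrist's pose just before it.
- finish_job(): hands the job in, once; it reports no verdict.
The state is a dict: "time": time; "joint_pos": joint angles; "qd": joint speeds; "effort": joint torques, N m; "ee_pos": TCP position; "orientation": TCP orientation; "ft_force": force on the tool from outside, world axes, zero at the start; "moment": the same for the moment, N m; "opening": opening from 0.0 (shut) to 1.0 (fully open).
Only numpy, scipy, OpenCV 4.12 (cv2) and the standard library are available. Lean on these libraries where they do the work, as an engineer would, in place of code of your own. Each camera call takes 0.05 s, during which the arm holds its last target.

## Working session

There is one attempt and no reset: what is moved stays moved. The work goes in short steps, Python scripts to look and compute and a tool call to move; the robot and the scene stay as the last step left them, time stands still between calls to the robot, and variables do not carry over. Pictures are saved under pics/ and viewed, and the job is handed in when it is done.

Besides the shell and the picture viewer there is one more tool, called after ">>>" as name(argument=value, ...) on one line, values as JSON. play_rows: Moves the arm, as the interface text tells. Its arguments: {"type":"object","properties":{"increments":{"type":"array","items":{"type":"number"}},"newtons":{"type":"number"}},"required":["increments"]}

```bash
mkdir -p pics; ls; cat > h.py <<'E'
import numpy as np, cv2
from rig import observe, grab_frame, finish_job, tip_extent
def save(f,n): cv2.imwrite('pics/'+n+'.png', cv2.cvtColor(f['pixels'],cv2.COLOR_RGB2BGR))
def points(f):
    """world points per pixel from depth, pinhole cams"""
    K=f['K'];h,w=f['range_z'].shape
    u,v=np.meshgrid(np.arange(w),np.arange(h))
    d=f['range_z'].astype(float)
    P=np.stack([(u-K[0,2])/K[0,0]*d,-(v-K[1,2])/K[1,1]*d,-d],-1)
    W=P@np.array(f['orientation']).T+np.array(f['position'])
    W[d==0]=np.nan
    return W
def ray(f,u,v,z):
    K=f['K'];r=np.array([(u-K[0,2])/K[0,0],-(v-K[1,2])/K[1,1],-1.])
    r=np.array(f['orientation'])@r;p=np.array(f['position'])
    return p+r*(z-p[2])/r[2]
E
python3 - <<'E'
from h import *
print(tip_extent, observe())
for n in ['scene','top','wrist']:
    f=grab_frame(n); save(f,n+'0')
    print({k:(v if k not in('pixels','range_z') else (v.min(),v.max())) for k,v in f.items()})
    np.savez(n+'0.npz',**f)
E
```

```text
pics
11.0 {'time': 0.0, 'joint_pos': array([-1.38369638e+00,  3.09005378e-01,  1.63520430e+00,  5.04202670e-05,
        1.19971669e+00, -6.96976531e-02]), 'qd': array([ 1.38298072e-03, -1.91482914e-03,  1.80383930e-03, -2.31708619e-03,
        1.28039058e-04,  1.76006476e-05]), 'effort': array([-2.09609489e-04, -4.15251589e+01, -2.76663584e+01, -1.38876921e-04,
        1.00145277e-02, -3.15792789e-06]), 'ee_pos': array([ 158.57835604, -603.71097764,  241.03837767]), 'orientation': array([[ 9.67212995e-01,  2.53966282e-01, -3.87925421e-04],
       [ 2.53966492e-01, -9.67210278e-01,  2.30172143e-03],
       [ 2.09354180e-04, -2.32477493e-03, -9.99997276e-01]]), 'ft_force': array([-0.03866231,  0.62201921,  0.09088563]), 'moment': array([ 0.06817656, -0.07703667,  0.0173467 ]), 'opening': 0.9956711053501048}
{'pixels': (np.uint8(0), np.uint8(125)), 'range_z': (np.float32(0.0), np.float32(3844.3047)), 'K': array([[555.44630545,   0.        , 320.94453807],
       [  0.        , 555.44630545, 241.99520197],
       [  0.        ,   0.        ,   1.        ]]), 'position': array([1471.89815
[... 624 characters left out ...]
59571e-02,  2.39014020e-03],
       [ 7.24961842e-04,  7.05062623e-02,  9.97511073e-01]])}
{'pixels': (np.uint8(2), np.uint8(183)), 'range_z': (np.float32(0.0), np.float32(1692.2225)), 'K': array([[371.64829954,   0.        , 316.34913587],
       [  0.        , 371.64829954, 242.55022682],
       [  0.        ,   0.        ,   1.        ]]), 'T_tool_cam': array([[ 1.05153126e-03,  9.44947964e-01,  3.27218949e-01,
         8.50356461e+01],
       [ 9.99999429e-01, -1.05513062e-03, -1.66515809e-04,
        -1.18542120e-01],
       [ 1.87909958e-04,  3.27218937e-01, -9.44948534e-01,
        -1.31988450e+02],
       [ 0.00000000e+00,  0.00000000e+00,  0.00000000e+00,
         1.00000000e+00]])}
```

View pics/scene0.png

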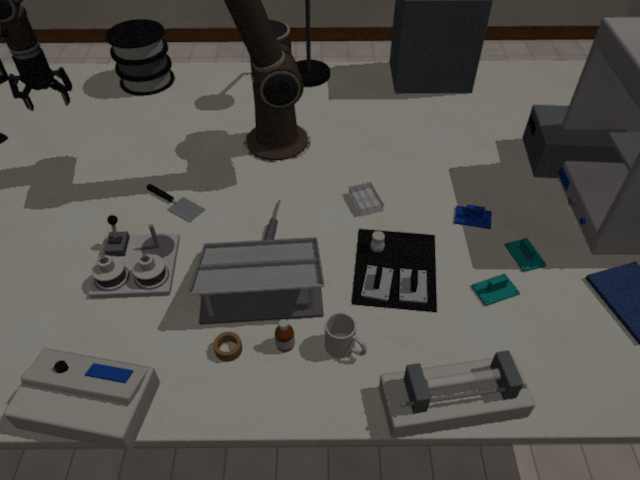

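View pics/top0.png

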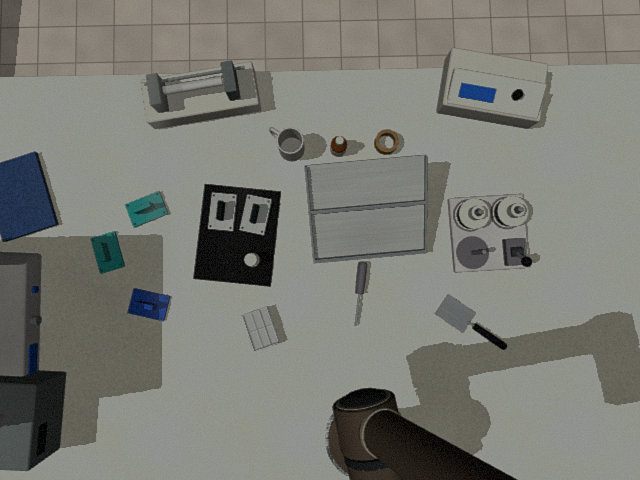

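View pics/wrist0.png

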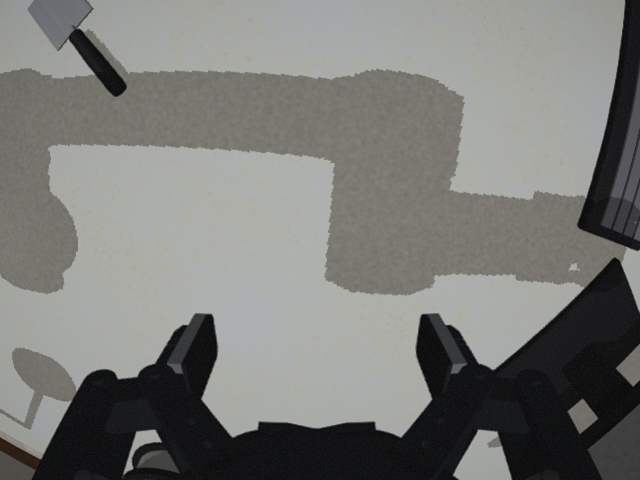

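The scene shows two spools on the far posts (top view (472,213) and (511,211)) and an empty near-left post. The lever knob is at (526,261). Two grey plates are on the mat at (222,211) and (257,214), with the jar at (251,260). Next I'll measure.

```bash
cat > m.py <<'E'
from h import *
f=dict(np.load('top0.npz'));W=points(f)
def at(u,v,r=1): return np.nanmedian(W[v-r:v+r+1,u-r:u+r+1].reshape(-1,3),0).round(1)
for n,(u,v) in dict(disc=(465,256),table=(350,360),base=(492,262),tierlowmid=(370,235),tierhimid=(365,185),mat=(230,250),neck1=(478,211),neck2=(517,210),knob=(527,262),jar=(251,259)).items(): print(n,at(u,v))
# world plane of board
def fit(P):
    c=P.mean(0);u,s,vt=np.linalg.svd(P-c);n=vt[2];n*=np.sign(n[2]);return c,n,s[2]/len(P)**.5
A=W[215:248,325:415].reshape(-1,3);B=W[168:200,320:415].reshape(-1,3)
for X in (A,B):
    c,n,e=fit(X[~np.isnan(X[:,2])]);print(c,n,e,np.degrees(np.arccos(n[2])))
z=W[...,2]
img=np.clip(z*1.5,0,255).astype(np.uint8)
img=cv2.applyColorMap(img,cv2.COLORMAP_JET);cv2.imwrite('pics/z0.png',img[120:320,180:560].repeat(2,0).repeat(2,1))
px=f['pixels'];cv2.imwrite('pics/crop0.png',cv2.convertScaleAbs(cv2.cvtColor(px,cv2.COLOR_RGB2BGR)[140:290,185:545].repeat(2,0).repeat(2,1),alpha=1.6))
E
python3 m.py
```

```text
disc [ 470.9 -275.5   19.3]
table [202.3  36.7  -0.6]
base [ 453.4 -347.1   18.1]
tierlowmid [531.1 -21.   47.2]
tierhimid [652.5  -5.6 105. ]
mat [502.4 352.    3.1]
neck1 [ 581.4 -286.7   98.6]
neck2 [ 581.9 -386.    94.1]
knob [ 451.6 -397.   107.8]
jar [475.9 288.6  53.4]
[540.99149893 -20.08514168  52.07962103] [-0.42162562 -0.02922542  0.90629891] 2.0358527696222564 25.001203701138074
[655.83151819 -11.04315958 105.73644473] [-0.42552607 -0.02820865  0.9045064 ] 1.9619168197554828 25.24311435785837m.py:12: RuntimeWarning: invalid value encountered in cast
  img=np.clip(z*1.5,0,255).astype(np.uint8)
```

View pics/z0.png

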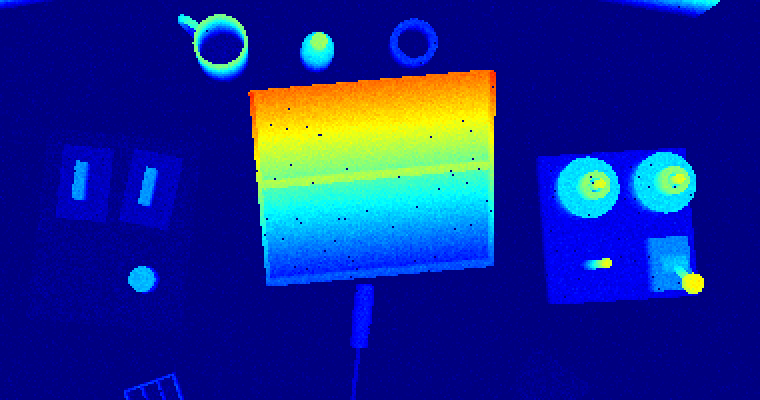

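View pics/crop0.png

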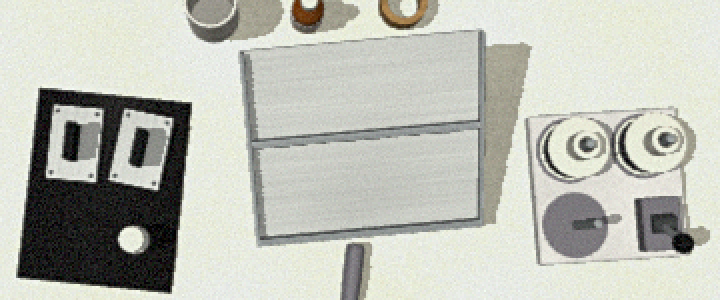

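```bash
cat > m2.py <<'E'
from h import *
f=dict(np.load('top0.npz'));W=points(f);z=W[...,2]
px=f['pixels'].astype(int)
def rect(m,name):
    P=W[m][:,:2].astype(np.float32)
    # drop stragglers
    r=cv2.minAreaRect(P);print(name,len(P),np.round(r[0],1),np.round(r[1],1),round(r[2],1));return r
def comp(m):
    n,l,s,c=cv2.connectedComponentsWithStats(m.astype(np.uint8));i=1+np.argmax(s[1:,4]);return l==i
R=np.zeros(z.shape,bool)
def reg(u0,u1,v0,v1):
    r=R.copy();r[v0:v1,u0:u1]=1;return r
# dryer
m=comp(reg(440,535,185,280)&(z>12)&(z<200));
rect(m&(z<26),'dryer')
for n,a in dict(n1=(455,492,195,232),n2=(496,532,190,232)).items():
    g=reg(*a);rect(comp(g&(z>84)&(z<93)),n+'neck');rect(comp(g&(z>50)&(z<66)),n+'body')
rect(comp(reg(515,545,250,275)&(z>92)),'knob')
rect(comp(reg(455,500,240,262)&(z>95)),'post')
# plates
for n,a in dict(p1=(203,239,188,235),p2=(237,275,188,240)).items():
    g=reg(*a);b=comp(g&(z>36)&(z<60));rect(b,n+'bar');print(np.median(z[b]));
    rect(comp(g&(z>6.5)&(z<60)),n+'plate')
    q=comp(g&(px.sum(-1)>250));rect(q&(z<20),n+'bright')
b=comp(reg(240,262,250,270)&(z>40));rect(b,'jar')
# stand
n=np.array([-.4226,0,.9063]);
yaw=np.arctan2(-.0287,-.4235)+np.pi;yaw=np.arctan2(np.sin(yaw),np.cos(yaw));print('yaw from normal',np.degrees(yaw))
n=np.array([-.4226*np.cos(yaw),-.4226*np.sin(yaw),.9063])
g=reg(322,418,165,250);h=W@n;c=np.nanmedian(h[g]);print('plane c',c)
hh=h-c
S=comp(reg(295,440,145,270)&(z>14))
rr=rect(S,'stand');rect(S&(hh>7)&(hh<17),'lips')
ex=np.array([np.cos(yaw)*.9063,np.sin(yaw)*.9063,.4226]);ey=np.array([-np.sin(yaw),np.cos(yaw),0])
lip=S&(hh>7)&(hh<17)
X=W@ex;Y=W@ey
hx=np.histogram(X[lip&(np.abs(Y-np.nanmedian(Y[S]))<120)],bins=np.arange(440,760,4));print([(int(a),int(b)) for b,a in zip(*hx) if b>3])
# line fit for upper lip and bottom lip centre
Ym=np.nanmedian(Y[S])
m2=lip&(np.abs(Y-Ym)<125)
for k in (0,1):
    mm=m2&((X>np.nanmin(X[S])+60) if k else (X<np.nanmin(X[S])+60))&(X<np.nanmax(X[S])-60)
    p=np.polyfit(Y[mm],X[mm],1);print('lip',k,mm.sum(),p,'slope deg',np.degrees(p[0]),'X at Ym',np.polyval(p,Ym),X[mm].min(),X[mm].max())
for s in(-1,1):
    mm=lip&(s*(Y-Ym)>138);p=np.polyfit(X[mm],Y[mm],1);print('rail',mm.sum(),np.degrees(p[0]),np.polyval(p,(X[mm].min()+X[mm].max())/2))
E
python3 m2.py
```

```text
dryer 3286 [ 532.9 -342.4] [200.1 202.5] 2.4
n1neck 93 [ 581.4 -289.8] [33.6 33.1] 89.2
n1body 546 [ 580.9 -290.5] [78.4 77.4] 28.1
n2neck 97 [ 585.1 -390. ] [33.5 33.9] 53.5
n2body 536 [ 585.1 -390.4] [78.2 77.7] 73.7
knob 92 [ 453.7 -399.3] [24.7 20.8] 7.7
post 20 [ 481.2 -294. ] [10.1 10.5] 70.5
p1bar 114 [607.4 371.7] [14.5 49.8] 83.3
45.710263503854435
p1plate 910 [608.4 372.3] [ 72.2 105.6] 85.2
p1bright 711 [608.1 371.9] [ 67.8 100.1] 83.1
p2bar 111 [597.1 282.5] [14.9 49.5] 77.5
46.56109061071197
p2plate 896 [595.1 283.4] [ 73.6 103.9] 76.9
p2bright 737 [597.4 282.7] [67.6 99.2] 77.0
jar 136 [476.1 290. ] [31.1 31.3] 45.4
yaw from normal 3.8769266953377706
plane c -180.23782738546885
stand 11649 [592.2 -12.8] [240.9 300.4] 3.8
lips 1369 [589.3 -13. ] [234.9 300.5] 3.8
[(440, 119), (444, 131), (448, 89), (572, 53), (576, 139), (580, 160), (584, 36)]
lip 0 373 [7.59707551e-04 4.45163752e+02] slope deg 0.04352803631638477 X at Ym 445.1231064092423 438.18284611100626 451.490378872976
lip 1 405 [-1.06523197e-04  5.79673660e+02] slope deg -0.006103329614375809 X at Ym 579.6793592588022 502.63135252548915 585.2140655509206
rail 263 -0.2579685684989703 -198.57561372154805
rail 248 0.14255173675616545 93.85870197929808
```

>>> play_rows(increments=[12,10,0,0,0,-12.3,0,12,10,0,0,0,-12.3,0,12,10,0,0,0,-12.3,0,12,10,0,0,0,-12.3,0,12,10,0,0,0,-12.3,0], newtons=40)

```text
time: 0.57
ee_pos: [282.4, -499.5, 240.6]
orientation: [[0.999, 0.047, 0.002], [0.047, -0.999, 0.006], [0.002, -0.006, -1.0]]
ft_force: [-0.3, -0.0, -0.4]
opening: 0.302
```

Target (405,-400,92) first at z 120ish, then lower.

>>> play_rows(increments=[12.2,9.9,-6,0,0,0,0,12.2,9.9,-6,0,0,0,0,12.2,9.9,-6,0,0,0,0,12.2,9.9,-6,0,0,0,0,12.2,9.9,-6,0,0,0,0])

```text
time: 0.98
ee_pos: [406.4, -395.6, 177.5]
orientation: [[0.999, 0.05, 0.0], [0.05, -0.999, 0.012], [0.001, -0.011, -1.0]]
ft_force: [-0.5, -0.3, 0.3]
opening: -0.003
```

>>> play_rows(increments=[0,0,-3,0,0,0,0,0,0,-6,0,0,0,0,0,0,-9,0,0,0,0,0,0,-9,0,0,0,0,0,0,-9,0,0,0,0])

```text
time: 1.4
ee_pos: [404.7, -394.6, 85.8]
orientation: [[0.999, 0.05, -0.004], [0.05, -0.999, 0.015], [-0.003, -0.015, -1.0]]
ft_force: [-0.8, -0.0, 0.1]
opening: 0.0
```

```bash
python3 - <<'E'
from h import *
s=observe();print(s['ee_pos'],s['ft_force'],s['opening'])
f=grab_frame('wrist');save(f,'w1')
f=grab_frame('scene');cv2.imwrite('pics/s1.png',cv2.cvtColor(f['pixels'],cv2.COLOR_RGB2BGR)[170:310,60:220].repeat(4,0).repeat(4,1))
E
```

```text
[ 404.69251726 -394.62452813   85.77007602] [-0.77824445 -0.02744052  0.12690675] 0.00048135105741063655
```

View pics/s1.png

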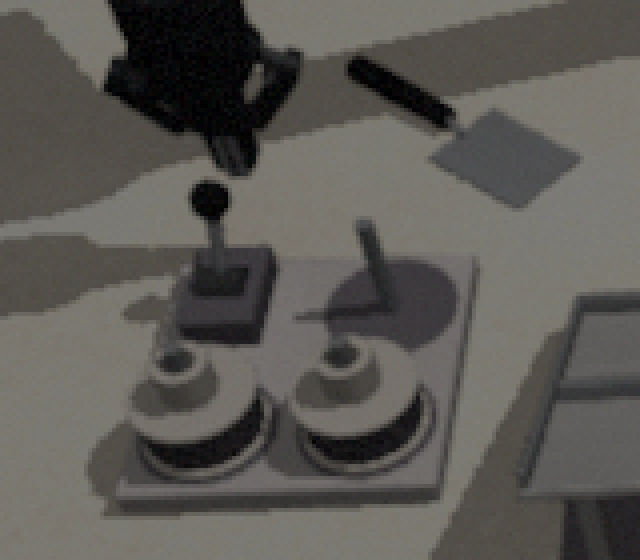

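View pics/w1.png

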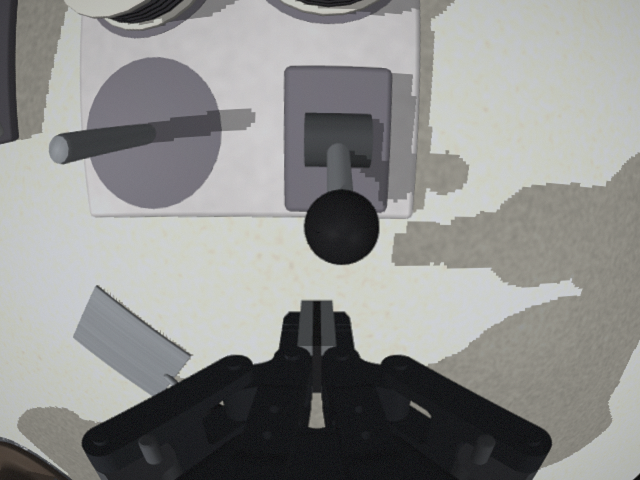

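Knob (340,228) is ahead of the closed fingers (317,310), a few mm to their right. I'll shift 5 mm and push.

>>> play_rows(increments=[1,-0.5,0.4,0,0,0,0,3,-0.4,0.4,0,0,0,0,5,-0.3,0.4,0,0,0,0,7,-0.2,0.4,0,0,0,0,7.8,-0.2,0.4,0,0,0,0])

```text
time: 1.92
ee_pos: [485.6, -401.1, 96.6]
orientation: [[0.999, 0.053, -0.0], [0.053, -0.999, 0.006], [0.0, -0.006, -1.0]]
ft_force: [-18.3, -2.0, 9.5]
opening: -0.0
```

>>> play_rows(increments=[0,0,0,0,0,0,0,0,0,0,0,0,0,0,0,0,0,0,0,0,0,0,0,0,0,0,0,0,0,0,0,0,0,0,0])

```text
time: 2.33
ee_pos: [485.1, -401.7, 97.6]
orientation: [[0.999, 0.052, -0.0], [0.052, -0.999, 0.005], [0.0, -0.005, -1.0]]
ft_force: [-4.9, -0.5, 3.7]
opening: -0.002
```

```bash
python3 - <<'E'
from h import *
s=observe();print(s['ee_pos'],s['ft_force'],s['opening'])
f=grab_frame('wrist');save(f,'w2')
E
```

```text
[ 485.05445573 -401.72181505   97.58458793] [-4.8874896  -0.50412924  3.65328043] -0.0015623428260396859
```

View pics/w2.png

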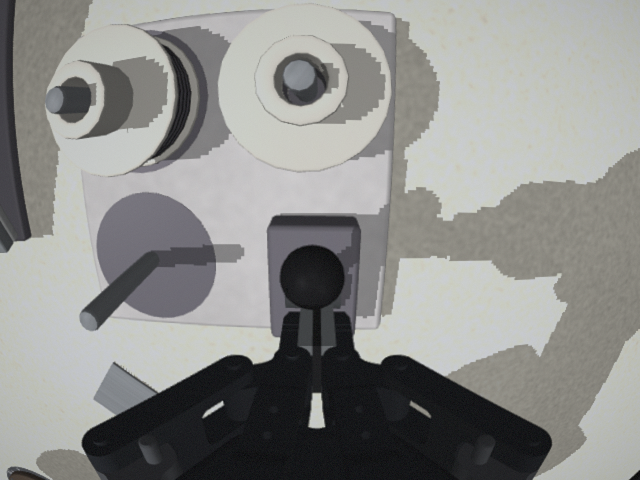

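>>> play_rows(increments=[-3,0,0,0,0,0,0,-4,0,3,0,0,0,0,-4,0,7,0,0,0,0.5,-4,0,12,0,0,0,1,-4,0,12,0,0,0,1])

```text
time: 2.8
ee_pos: [449.5, -405.3, 226.0]
orientation: [[0.999, 0.051, 0.013], [0.052, -0.999, -0.006], [0.013, 0.007, -1.0]]
ft_force: [0.9, -1.5, 1.0]
opening: 0.419
```

```bash
cat >> h.py <<'E'
from scipy.spatial.transform import Rotation as Ro
YAW=np.radians(3.85)
EX=np.array([np.cos(YAW)*np.cos(np.radians(25)),np.sin(YAW)*np.cos(np.radians(25)),np.sin(np.radians(25))])
EY=np.array([-np.sin(YAW),np.cos(YAW),0]);EN=np.cross(EX,EY)
def tier(hi,x,y,z): return (450+135*hi+x)*EX+(-52.5+y)*EY+(-180.2+z)*EN
RT=np.column_stack([EX,-EY,-EN])   # tool over board
def Rdown(yaw): 
    a=np.radians(yaw);return np.array([[np.cos(a),np.sin(a),0],[np.sin(a),-np.cos(a),0],[0,0,-1.]])
def go(p,R,sym=True):
    s=observe();R0=s['orientation']
    w=Ro.from_matrix(R@R0.T).as_rotvec(degrees=True)
    print('d cm',((np.array(p)-s['ee_pos'])/10).round(2),'w',w.round(1),'from',s['ee_pos'].round(1),'F',s['ft_force'].round(1),'op',round(s['opening'],3),'t',s['time'])
def inframe(p,hi=0):
    q=np.array(p);return np.array([q@EX-450-135*hi,q@EY+52.5,q@EN+180.2]).round(1)
E
python3 - <<'E'
from h import *
f=grab_frame('top');save(f,'t2');W=points(f)
m=(W[...,2]>88)&(W[...,0]>490)&(W[...,0]<535)&(abs(W[...,1]+397)<30)
print(m.sum(),W[m].mean(0))
print(tier(1,0,0,0),tier(1,112,0,0),tier(0,0,0,0))
go((581,-290.3,150),Rdown(2.4))
print(Ro.from_matrix(RT@Rdown(2.4).T).as_rotvec(degrees=True))
E
```

```text
105 [ 507.17411158 -393.470862    143.96380482]
[608.50258986 -11.66865737  83.91501989] [709.77998763  -4.85304376 131.24826521] [486.42715505 -19.88390592  26.86155456]
d cm [13.15 11.49 -7.54] w [ 0.3  0.7 -0.6] from [ 449.5 -405.2  225.4] F [ 0.7 -0.3  0.8] op 0.51 t 2.85
[  1.36289845 -24.96348212   1.42692122]
```

>>> play_rows(increments=[13.1,11.5,-6,0,0.7,-0.6,1,13.1,11.5,-6,0,0.7,-0.6,1,13.1,11.5,-6,0,0.7,-0.6,1,13.1,11.5,-6,0,0.7,-0.6,1,13.1,11.5,-6,0,0.7,-0.6,1])

```text
time: 3.27
ee_pos: [583.3, -285.6, 162.3]
orientation: [[0.999, 0.044, 0.001], [0.044, -0.999, -0.002], [0.001, 0.002, -1.0]]
ft_force: [-0.4, 0.0, -0.3]
opening: 1.0
```

```bash
python3 - <<'E'
from h import *
f=grab_frame('scene');W=points(f)
cv2.imwrite('pics/s2.png',cv2.cvtColor(f['pixels'],cv2.COLOR_RGB2BGR)[170:310,60:220].repeat(4,0).repeat(4,1))
m=(W[...,2]>90)&(W[...,2]<125)&(W[...,0]>490)&(W[...,0]<535)&(abs(W[...,1]+397)<20)
print(m.sum(),W[m].mean(0))
s=observe();f=grab_frame('wrist');save(f,'w3')
go((581,-290.3,73),Rdown(2.4))
E
```

```text
81 [ 513.02103489 -396.24565286  102.2256847 ]
d cm [-0.09 -0.35 -8.96] w [ 0.2 -0.1 -0.2] from [ 581.9 -286.8  162.6] F [0.1 0.5 0.2] op 0.999 t 3.3667
```

View pics/s2.png

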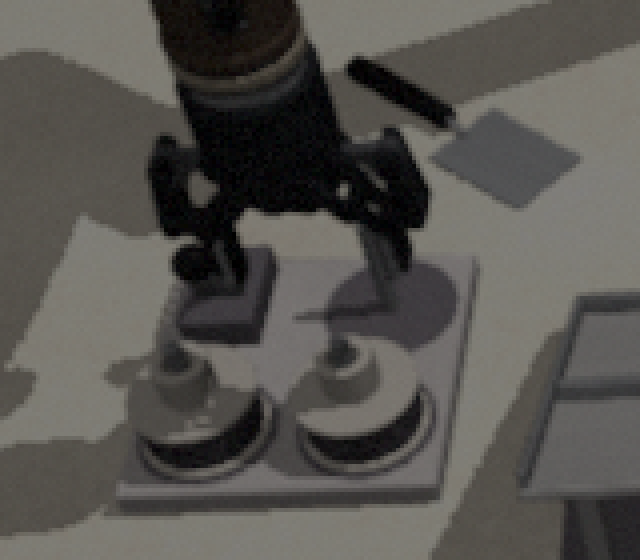

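View pics/w3.png

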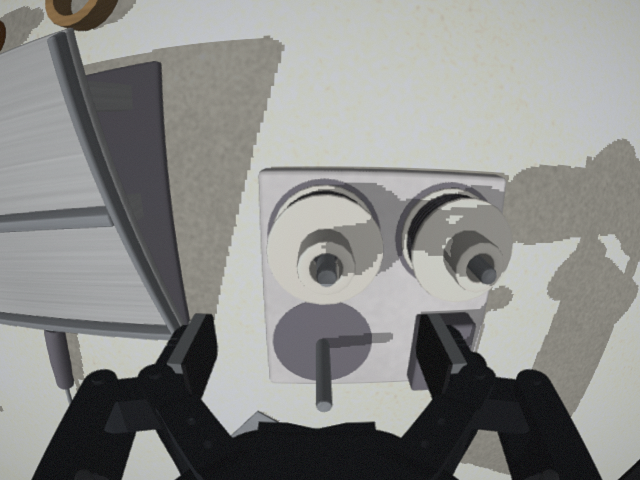

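The lever now sits at the dryer's +x side (scene-depth knob x ≈ 509–513), which means off. The gripper is above spool 1 (neck at (325,255) in the wrist image). Descending to it.

>>> play_rows(increments=[-0.1,-0.4,-1,0,0,0,1,-0.1,-0.4,-4,0,0,0,1,-0.1,-0.4,-7,0,0,0,1,-0.1,-0.4,-8.9,0,0,0,1,-0.1,-0.4,-8.9,0,0,0,1], newtons=80)

```text
time: 3.78
ee_pos: [575.7, -290.0, 67.5]
orientation: [[0.999, 0.043, -0.01], [0.043, -0.999, 0.002], [-0.01, -0.002, -1.0]]
ft_force: [-0.8, 0.7, -0.8]
opening: 1.003
```

>>> play_rows(increments=[0,0,0,0,0,0,0,0,0,0,0,0,0,0,0,0,0,0,0,0,0,0,0,0,0,0,0,0,0,0,0,0,0,0,0])

```text
time: 4.2
ee_pos: [577.5, -291.4, 70.4]
orientation: [[0.999, 0.043, -0.006], [0.043, -0.999, -0.001], [-0.006, 0.001, -1.0]]
ft_force: [-1.4, -0.9, 5.3]
opening: 0.405
```

>>> play_rows(increments=[0,0,0,0,0,0,0,0,0,0,0,0,0,0,0,0,0,0,0,0,0,0,0,0,0,0,0,0,0,0,0,0,0,0,0])

```text
time: 4.62
ee_pos: [577.4, -291.2, 70.5]
orientation: [[0.999, 0.043, -0.006], [0.043, -0.999, -0.001], [-0.006, 0.0, -1.0]]
ft_force: [-0.4, 0.5, 0.0]
opening: 0.403
```

```bash
python3 - <<'E'
from h import *
s=observe();f=grab_frame('wrist');save(f,'w4')
go((581,-290.3,180),Rdown(2.4))
E
```

```text
d cm [ 0.36  0.09 10.96] w [ 0.  -0.3 -0.1] from [ 577.4 -291.2   70.4] F [ 0.3 -0.1 -0.7] op 0.402 t 4.6667
```

View pics/w4.png

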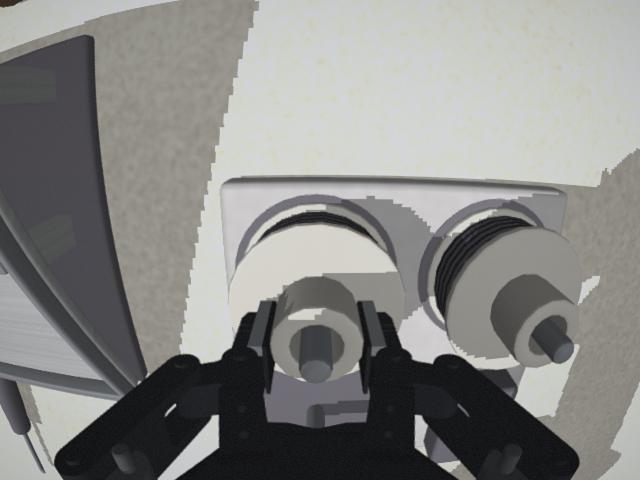

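Neck gripped (opening 0.40 ≈ 35 mm, force flat). Lifting straight up.

>>> play_rows(increments=[0,0,2,0,0,0,0,0,0,5,0,0,0,0,0,0,8,0,0,0,0,0,0,11,0,0,0,0,0,0,14,0,0,0,0])

```text
time: 5.08
ee_pos: [576.8, -290.8, 210.9]
orientation: [[0.999, 0.043, -0.007], [0.043, -0.999, 0.0], [-0.007, -0.001, -1.0]]
ft_force: [0.3, -0.0, -2.2]
opening: 0.407
```

>>> play_rows(increments=[0,0,3,0,0,0,0,0,0,6,0,0,0,0,0,0,6,0,0,0,0,0,0,6,0,0,0,0,0,0,6,0,0,0,0])

```text
time: 5.5
ee_pos: [576.0, -290.3, 269.3]
orientation: [[0.999, 0.043, -0.01], [0.043, -0.999, 0.001], [-0.009, -0.002, -1.0]]
ft_force: [-1.1, -0.3, -2.8]
opening: 0.404
```

```bash
python3 - <<'E'
from h import *
s=observe();f=grab_frame('wrist');save(f,'w5')
# target: spool centre tier(1,44,55,?) ; TCP = centre -3.6*toolx + 50.5 along n
for z in (4,80): go(tier(1,44-3.5,55,50.5+z),RT)
E
```

```text
d cm [  4.3   33.41 -11.77] w [  1.2 -25.6   1.3] from [ 575.5 -290.   268.1] F [ 0.  -0.2 -2.8] op 0.406 t 5.55
d cm [ 1.09 33.2  -4.88] w [  1.2 -25.6   1.3] from [ 575.5 -290.   268.1] F [ 0.  -0.2 -2.8] op 0.406 t 5.55
```

View pics/w5.png

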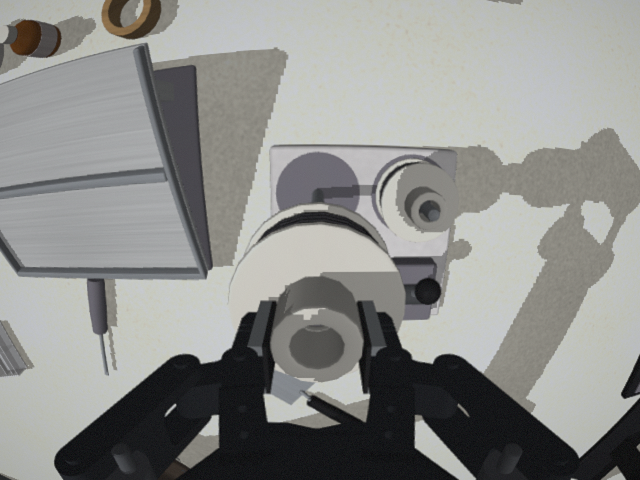

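Spool 1 is held level and clear of the post. Carrying it over and tilting.

>>> play_rows(increments=[0.5,3,0,0.3,-5,0.3,0,0.5,7,0,0.5,-10,0.5,0,0.7,11,0,0.8,-15,0.8,0,0.8,15,0,1,-20,1,0,0.8,18,0,1.2,-25.6,1.3,0])

```text
time: 5.97
ee_pos: [581.7, -107.0, 265.2]
orientation: [[0.905, 0.068, 0.42], [0.06, -0.998, 0.031], [0.422, -0.002, -0.907]]
ft_force: [0.4, 0.7, -1.6]
opening: 0.4
```

>>> play_rows(increments=[0.2,4,-1,0,0,0,0,0.3,8,-2,0,0,0,0,0.3,12,-3,0,0,0,0,0.3,14.5,-3,0,0,0,0,0.3,14.5,-3,0,0,0,0])

```text
time: 6.38
ee_pos: [580.8, 42.9, 230.3]
orientation: [[0.908, 0.073, 0.412], [0.065, -0.997, 0.035], [0.413, -0.005, -0.911]]
ft_force: [0.1, -0.4, -2.3]
opening: 0.405
```

>>> play_rows(increments=[0,0,0,0,0,0,0,0,0,0,0,0,0,0,0,0,0,0,0,0,0,0,0,0,0,0,0,0,0,0,0,0,0,0,0])

```text
time: 6.8
ee_pos: [581.0, 41.7, 230.2]
orientation: [[0.909, 0.071, 0.412], [0.063, -0.997, 0.034], [0.413, -0.005, -0.911]]
ft_force: [0.5, 0.2, -2.6]
opening: 0.405
```

```bash
python3 - <<'E'
from h import *
for z in (2,30): go(tier(1,44-3.5,55,50.5+z),RT)
s=observe();f=grab_frame('wrist');save(f,'w6')
f=grab_frame('top');save(f,'t6')
E
```

```text
d cm [ 3.83  0.25 -8.16] w [-0.2 -0.6 -0.2] from [581.   41.7 230.2] F [ 0.5  0.2 -2.6] op 0.405 t 6.8
d cm [ 2.65  0.17 -5.62] w [-0.2 -0.6 -0.2] from [581.   41.7 230.2] F [ 0.5  0.2 -2.6] op 0.405 t 6.8
```

View pics/w6.png

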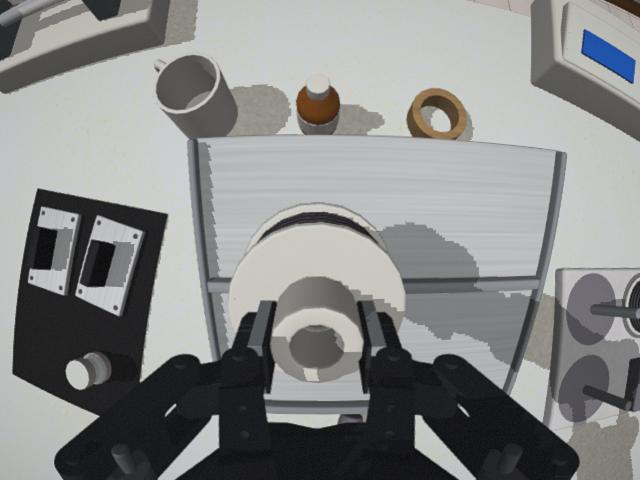

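Spool still held, over the left half of the upper tier. Lowering along the normal.

>>> play_rows(increments=[1,0,-2,0,-0.6,0,0,1.8,0.1,-3.8,0,-0.6,0,0,2.6,0.2,-5.6,0,-0.6,0,0,3.2,0.2,-6.8,0,-0.6,0,0,3.2,0.2,-6.8,0,-0.6,0,0])

```text
time: 7.32
ee_pos: [611.9, 43.3, 159.4]
orientation: [[0.906, 0.071, 0.417], [0.062, -0.997, 0.034], [0.418, -0.004, -0.908]]
ft_force: [-1.2, -0.7, -2.0]
opening: 0.406
```

>>> play_rows(increments=[0,0,0,0,0,0,0,0,0,0,0,0,0,0,0,0,0,0,0,0,0,0,0,0,0,0,0,0,0,0,0,0,0,0,0])

```text
time: 7.73
ee_pos: [612.4, 43.2, 160.6]
orientation: [[0.905, 0.071, 0.419], [0.062, -0.997, 0.034], [0.42, -0.004, -0.907]]
ft_force: [0.2, 0.4, -2.5]
opening: 0.405
```

```bash
python3 - <<'E'
from h import *
for z in (1,): go(tier(1,44-3.5,55,50.5+z),RT)
print(inframe(observe()['ee_pos'],1))
E
```

```text
d cm [ 0.73  0.1  -1.29] w [-0.2 -0.2 -0.2] from [612.4  43.2 160.6] F [ 0.2  0.4 -2.5] op 0.405 t 7.7333
[39.3 54.5 66.3]
```

>>> play_rows(increments=[0.2,0,-0.4,0,0,0,0,0.4,0,-0.8,0,0,0,0,0.6,0,-1.2,0,0,0,0,0.7,0,-1.3,0,0,0,0,0.7,0,-1.3,0,0,0,0])

```text
time: 8.15
ee_pos: [619.2, 43.3, 147.3]
orientation: [[0.906, 0.071, 0.418], [0.062, -0.997, 0.034], [0.419, -0.004, -0.908]]
ft_force: [-1.4, -0.0, -0.8]
opening: 0.403
```

>>> play_rows(increments=[0,0,0,0,0,0,0,0,0,0,0,0,0,0,0,0,0,0,0,0,0,0,0,0,0,0,0,0,0,0,0,0,0,0,0])

```text
time: 8.57
ee_pos: [619.2, 43.3, 147.3]
orientation: [[0.906, 0.071, 0.418], [0.062, -0.997, 0.034], [0.419, -0.004, -0.908]]
ft_force: [-1.6, -0.1, -0.2]
opening: 0.404
```

```bash
python3 - <<'E'
from h import *
for z in (1,): go(tier(1,44-3.5,55,50.5+z),RT)
print(inframe(observe()['ee_pos'],1))
E
```

```text
d cm [0.05 0.09 0.04] w [-0.2 -0.2 -0.2] from [619.2  43.3 147.3] F [-1.6 -0.1 -0.2] op 0.404 t 8.5667
[39.8 54.1 51.4]
```

Light contact: the load has been taken off the wrist. Releasing, then backing out along the normal.

>>> play_rows(increments=[0,0,0,0,0,0,0.7,0,0,0,0,0,0,0.7,0,0,0,0,0,0,0.7,0,0,0,0,0,0,0.7,-0.1,0,0.2,0,0,0,0.7])

```text
time: 8.98
ee_pos: [618.3, 43.3, 149.2]
orientation: [[0.906, 0.071, 0.418], [0.062, -0.997, 0.034], [0.419, -0.004, -0.908]]
ft_force: [-0.0, -0.6, 0.5]
opening: 0.699
```

>>> play_rows(increments=[-1,0,2,0,0,0,0.8,-2,0,4.5,0,0,0,0.8,-3.5,0,7.5,0,0,0,0.8,-4.5,0,10,0,0,0,0.8,-4.5,0,10,0,0,0,0.8])

```text
time: 9.4
ee_pos: [575.9, 43.3, 256.3]
orientation: [[0.901, 0.071, 0.428], [0.062, -0.997, 0.033], [0.429, -0.003, -0.903]]
ft_force: [2.2, -0.1, 1.0]
opening: 0.8
```

```bash
python3 - <<'E'
from h import *
f=grab_frame('top');save(f,'t7');f=grab_frame('wrist');save(f,'w7')
go((585,-390.3,220),Rdown(2.4))
E
```

```text
d cm [  1.09 -43.36  -3.13] w [-1.6 25.  -1.6] from [574.1  43.3 251.3] F [-0.6  0.2 -0.9] op 0.803 t 9.5
```

View pics/w7.png

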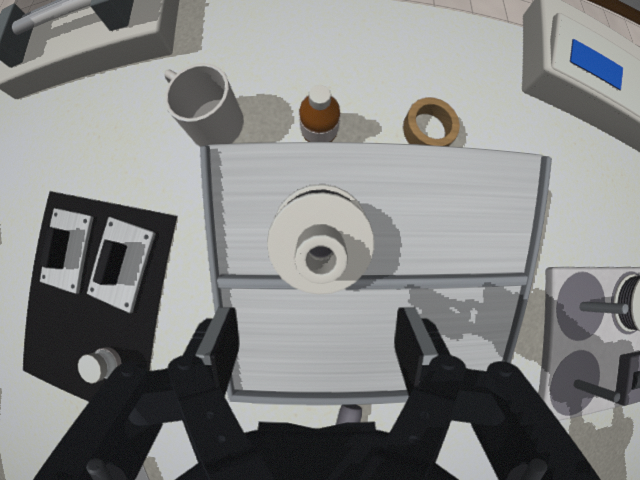

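Spool 1 sits against the upper lip (around (320,240)). Going to spool 2.

>>> play_rows(increments=[0.3,-4,0,-0.3,5,-0.3,0.9,0.5,-8,0,-0.6,10,-0.6,1,0.8,-12,0,-1,15,-1,1,1,-16,0,-1.3,20,-1.3,1,1,-20,0,-1.6,25,-1.6,1])

```text
time: 9.92
ee_pos: [583.8, -158.5, 249.7]
orientation: [[0.999, 0.041, -0.006], [0.041, -0.999, 0.001], [-0.006, -0.002, -1.0]]
ft_force: [1.7, 0.3, -0.1]
opening: 1.005
```

>>> play_rows(increments=[0.3,-4,0,0,0,0,1,0.3,-8,0,0,0,0,1,0.3,-12,0,0,0,0,1,0.3,-16,0,0,0,0,1,0.3,-19,0,0,0,0,1])

```text
time: 10.33
ee_pos: [585.8, -351.6, 246.6]
orientation: [[0.999, 0.04, -0.01], [0.04, -0.999, 0.002], [-0.01, -0.003, -1.0]]
ft_force: [0.0, -0.5, 0.4]
opening: 1.002
```

>>> play_rows(increments=[0,0,-2,0,0,0,1,0,-1,-5,0,0,0,1,0,-2,-6,0,0,0,1,0,-2.5,-6,0,0,0,1,0,-2.5,-6,0,0,0,1])

```text
time: 10.75
ee_pos: [584.9, -377.1, 184.4]
orientation: [[0.999, 0.039, -0.013], [0.039, -0.999, 0.004], [-0.012, -0.005, -1.0]]
ft_force: [-0.2, 0.6, 0.8]
opening: 0.999
```

>>> play_rows(increments=[0,0,0,0,0,0,1,0,0,0,0,0,0,1,0,0,0,0,0,0,1,0,0,0,0,0,0,1,0,0,0,0,0,0,1])

```text
time: 11.17
ee_pos: [585.5, -376.9, 185.6]
orientation: [[0.999, 0.039, -0.011], [0.039, -0.999, 0.003], [-0.011, -0.004, -1.0]]
ft_force: [0.4, 1.0, -0.0]
opening: 0.998
```

```bash
python3 - <<'E'
from h import *
f=grab_frame('wrist');save(f,'w8')
go((585,-390.3,72),Rdown(2.4))
f=grab_frame('top');save(f,'t8');W=points(f)
h=(W@EN)+180.2;X=W@EX-585;Y=W@EY+52.5
m=(abs(h-68)<5)&(abs(Y)<140)&(X>0)&(X<110);print('neck',m.sum(),X[m].mean(),Y[m].mean(),(X[m].min()+X[m].max())/2,(Y[m].min()+Y[m].max())/2)
m=(abs(h-40)<4)&(abs(Y)<140)&(X>-20)&(X<130);print('flange',m.sum(),(X[m].min()+X[m].max())/2,(Y[m].min()+Y[m].max())/2,np.ptp(X[m]),np.median(h[m]))
E
```

```text
d cm [ -0.03  -1.35 -11.34] w [-0.2 -0.7  0.1] from [ 585.3 -376.8  185.4] F [-0.3 -0.5  1.9] op 1.006 t 11.2167
neck 125 39.96165352840955 55.105198403810256 39.208277134852324 55.33092793299376
flange 593 39.113467698479894 54.71193660113563 78.91408240199848 39.73514303697905
```

View pics/w8.png

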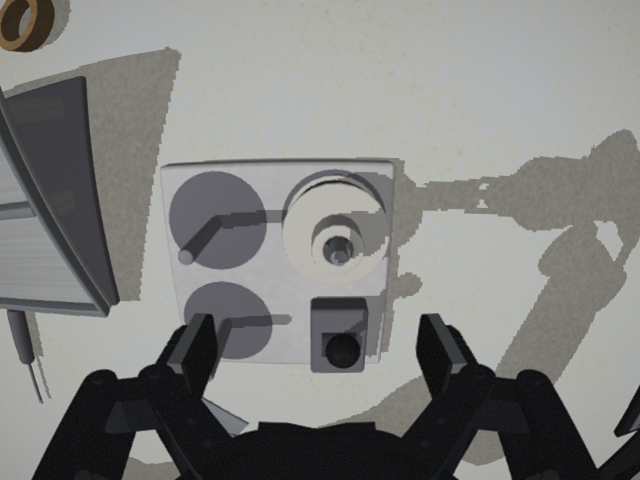

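View pics/t8.png

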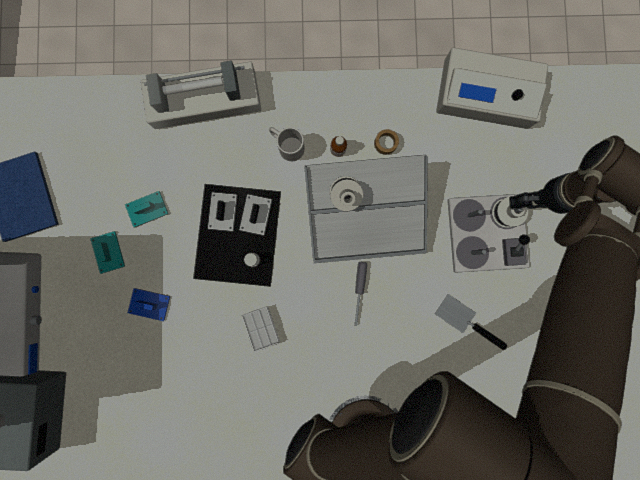

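Spool 1 measured at x ≈ 39.5–40 mm, y ≈ 55 mm, flat. Descending on spool 2.

>>> play_rows(increments=[0,-1.3,0,0,-0.7,0,1,0,-1.3,-3,0,-0.7,0,1,0.2,-1.3,-6,0,-0.7,0,1,0.3,-1.3,-9,0,-0.7,0,1,0.3,-1.3,-11,0,-0.7,0,1])

```text
time: 11.68
ee_pos: [586.8, -390.0, 72.1]
orientation: [[0.999, 0.039, -0.002], [0.039, -0.999, 0.005], [-0.001, -0.005, -1.0]]
ft_force: [-0.6, 0.4, 0.2]
opening: 0.998
```

>>> play_rows(increments=[0,0,0,0,0,0,1,0,0,0,0,0,0,1,0,0,0,0,0,0,0.7,0,0,0,0,0,0,0.7,0,0,0,0,0,0,0.7])

```text
time: 12.1
ee_pos: [588.4, -391.4, 74.9]
orientation: [[0.999, 0.039, 0.002], [0.039, -0.999, 0.002], [0.002, -0.002, -1.0]]
ft_force: [0.8, -0.3, -0.9]
opening: 0.701
```

```bash
python3 - <<'E'
from h import *
go((585,-390.3,71),Rdown(2.4))
E
```

```text
d cm [-0.34  0.11 -0.39] w [-0.1  0.1  0.2] from [ 588.4 -391.4   74.9] F [ 0.8 -0.3 -0.9] op 0.701 t 12.1
```

>>> play_rows(increments=[-0.3,0.1,-0.4,0,0,0,0.7,-0.3,0.1,-0.4,0,0,0,0.7,-0.3,0.1,-0.4,0,0,0,0,-0.3,0.1,-0.4,0,0,0,0,-0.3,0.1,-0.4,0,0,0,0], newtons=80)

```text
time: 12.52
ee_pos: [585.8, -390.7, 71.7]
orientation: [[0.999, 0.039, 0.003], [0.039, -0.999, 0.001], [0.003, -0.001, -1.0]]
ft_force: [0.6, -0.2, 3.0]
opening: 0.389
```

>>> play_rows(increments=[0,0,0,0,0,0,0,0,0,0,0,0,0,0,0,0,0,0,0,0,0,0,0,0,0,0,0,0,0,0,0,0,0,0,0])

```text
time: 12.93
ee_pos: [585.9, -390.7, 71.6]
orientation: [[0.999, 0.039, 0.003], [0.039, -0.999, 0.001], [0.003, -0.001, -1.0]]
ft_force: [0.7, 0.5, 0.8]
opening: 0.39
```

>>> play_rows(increments=[0,0,2,0,0,0,0,0,0,5,0,0,0,0,0,0,8,0,0,0,0,0,0,11,0,0,0,0,0,0,14,0,0,0,0])

```text
time: 13.35
ee_pos: [585.1, -390.1, 211.6]
orientation: [[0.999, 0.039, 0.001], [0.039, -0.999, 0.003], [0.001, -0.003, -1.0]]
ft_force: [0.2, -0.4, -2.4]
opening: 0.39
```

>>> play_rows(increments=[0,0,3,0,0,0,0,0,0,6,0,0,0,0,0,0,6,0,0,0,0,0,0,6,0,0,0,0,0,0,6,0,0,0,0])

```text
time: 13.77
ee_pos: [584.2, -389.4, 269.6]
orientation: [[0.999, 0.039, -0.001], [0.039, -0.999, 0.005], [-0.001, -0.005, -1.0]]
ft_force: [-0.5, 1.5, -3.4]
opening: 0.394
```

```bash
python3 - <<'E'
from h import *
s=observe();f=grab_frame('wrist');save(f,'w9')
for z in (1,80): go(tier(1,44,-55,51+z),RT)
E
```

```text
d cm [  4.63  32.37 -11.88] w [  1.  -25.1   1.5] from [ 583.7 -389.1  268.4] F [-0.2 -0.  -2.3] op 0.389 t 13.8167
d cm [ 1.3  32.15 -4.72] w [  1.  -25.1   1.5] from [ 583.7 -389.1  268.4] F [-0.2 -0.  -2.3] op 0.389 t 13.8167
```

View pics/w9.png

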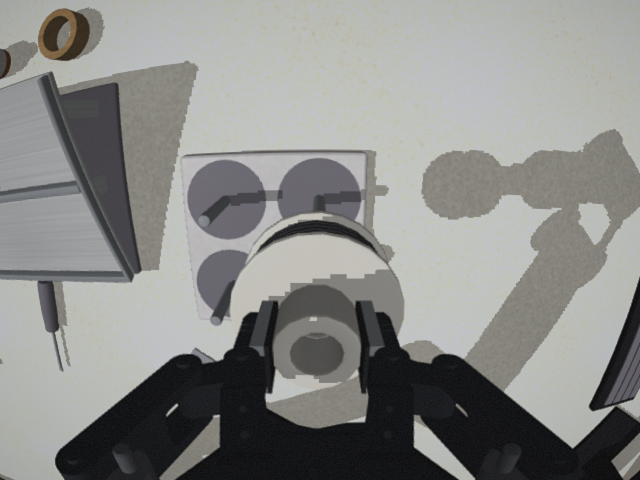

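Spool 2 is held and clear. Carrying it to the right half.

>>> play_rows(increments=[0.5,3,0,0.3,-5,0.3,0,0.5,7,0,0.5,-10,0.6,0,0.7,11,0,0.7,-15,0.9,0,0.9,15,0,0.9,-20,1.2,0,1.2,18,0,1,-25.1,1.5,0])

```text
time: 14.23
ee_pos: [593.4, -205.5, 264.8]
orientation: [[0.905, 0.068, 0.419], [0.059, -0.998, 0.033], [0.42, -0.005, -0.907]]
ft_force: [0.1, 0.7, -2.3]
opening: 0.387
```

>>> play_rows(increments=[0.2,4,-1,0,0,0,0,0.3,8,-2,0,0,0,0,0.3,12,-3,0,0,0,0,0.3,14,-3,0,0,0,0,0.3,14,-3,0,0,0,0])

```text
time: 14.65
ee_pos: [592.2, -60.0, 229.3]
orientation: [[0.909, 0.073, 0.409], [0.063, -0.997, 0.039], [0.411, -0.01, -0.912]]
ft_force: [0.4, 0.3, -1.7]
opening: 0.39
```

>>> play_rows(increments=[0,0,0,0,0,0,0,0,0,0,0,0,0,0,0,0,0,0,0,0,0,0,0,0,0,0,0,0,0,0,0,0,0,0,0])

```text
time: 15.07
ee_pos: [592.4, -61.2, 229.4]
orientation: [[0.909, 0.071, 0.41], [0.061, -0.997, 0.038], [0.411, -0.009, -0.911]]
ft_force: [0.3, -0.1, -3.4]
opening: 0.387
```

```bash
python3 - <<'E'
from h import *
for z in (1,15): go(tier(1,44,-55,51+z),RT)
f=grab_frame('wrist');save(f,'w10')
E
```

```text
d cm [ 3.76 -0.41 -7.98] w [-0.5 -0.7 -0.2] from [592.4 -61.2 229.4] F [ 0.3 -0.1 -3.4] op 0.387 t 15.0667
d cm [ 3.17 -0.45 -6.71] w [-0.5 -0.7 -0.2] from [592.4 -61.2 229.4] F [ 0.3 -0.1 -3.4] op 0.387 t 15.0667
```

View pics/w10.png

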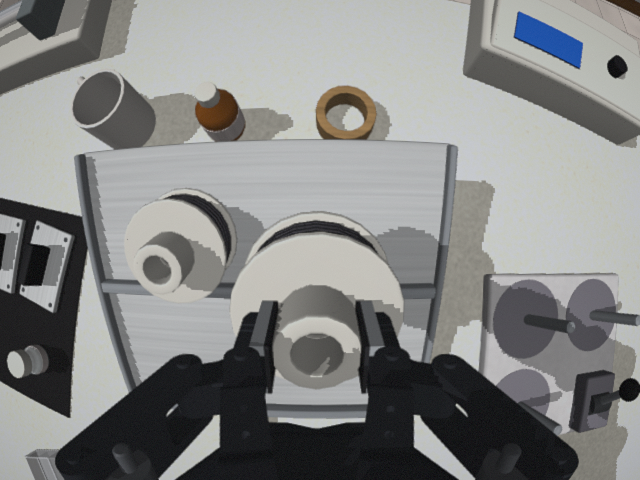

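>>> play_rows(increments=[1,-0.2,-2,-0.2,-0.6,0,0,1.8,-0.4,-3.8,-0.4,-0.7,0,0,2.5,-0.4,-5.3,-0.5,-0.7,0,0,3.1,-0.4,-6.5,-0.5,-0.7,0,0,3.1,-0.4,-6.5,-0.5,-0.7,0,0])

```text
time: 15.53
ee_pos: [622.4, -65.5, 161.6]
orientation: [[0.906, 0.07, 0.417], [0.063, -0.998, 0.031], [0.418, -0.001, -0.909]]
ft_force: [-1.0, 0.5, -1.6]
opening: 0.391
```

>>> play_rows(increments=[0,0,0,0,0,0,0,0,0,0,0,0,0,0,0,0,0,0,0,0,0,0,0,0,0,0,0,0,0,0,0,0,0,0,0])

```text
time: 15.95
ee_pos: [622.8, -65.7, 162.7]
orientation: [[0.906, 0.07, 0.418], [0.064, -0.998, 0.03], [0.419, -0.001, -0.908]]
ft_force: [-1.0, 1.0, -1.9]
opening: 0.388
```

```bash
python3 - <<'E'
from h import *
for z in (0,): go(tier(1,44,-55,51+z),RT)
E
```

```text
d cm [ 0.77  0.04 -1.4 ] w [-0.  -0.2 -0.2] from [622.8 -65.7 162.7] F [-1.   1.  -1.9] op 0.388 t 15.95
```

>>> play_rows(increments=[0.2,0,-0.4,0,0,0,0,0.4,0,-0.8,0,0,0,0,0.6,0,-1.2,0,0,0,0,0.7,0,-1.4,0,0,0,0,0.7,0,-1.4,0,0,0,0])

```text
time: 16.37
ee_pos: [629.5, -65.7, 149.8]
orientation: [[0.906, 0.071, 0.417], [0.064, -0.997, 0.031], [0.418, -0.001, -0.908]]
ft_force: [-10.0, -0.3, 10.5]
opening: 0.389
```

>>> play_rows(increments=[0,0,0,0,0,0,0,0,0,0,0,0,0,0,0,0,0,0,0,0,0.7,0,0,0,0,0,0,0.7,0,0,0,0,0,0,0.7])

```text
time: 16.78
ee_pos: [629.9, -65.8, 149.8]
orientation: [[0.906, 0.071, 0.418], [0.064, -0.997, 0.031], [0.419, -0.001, -0.908]]
ft_force: [0.5, -0.1, 0.5]
opening: 0.697
```

>>> play_rows(increments=[0,0,0,0,0,0,0.7,-1,0,2,0,0,0,0.7,-2,0,4.5,0,0,0,0.8,-3,0,7,0,0,0,0.8,-4.5,0,10,0,0,0,0.8])

```text
time: 17.2
ee_pos: [584.3, -65.6, 249.6]
orientation: [[0.906, 0.071, 0.416], [0.064, -0.997, 0.031], [0.417, -0.001, -0.909]]
ft_force: [-0.1, 0.0, 0.8]
opening: 0.802
```

```bash
python3 - <<'E'
from h import *
f=grab_frame('wrist');save(f,'w11')
go((560,150,300),Rdown(0))
E
```

```text
d cm [-2.62 21.63  4.25] w [-0.8 25.3 -4. ] from [586.2 -66.3 257.5] F [0.8 0.2 3.9] op 0.803 t 17.25
```

View pics/w11.png

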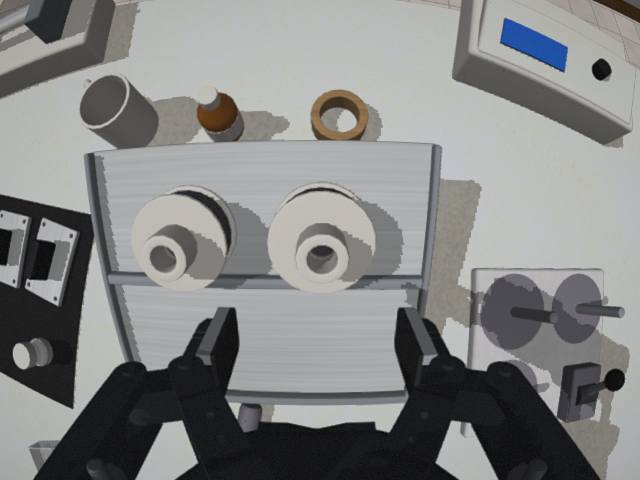

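Both spools sit at the upper lip (wrist (190,240), (320,240)). Moving toward the mat and re-measuring the plates.

>>> play_rows(increments=[-0.5,4,1,-0.2,5,-0.8,0.5,-1,8,2,-0.4,10,-1.6,0.5,-1.5,12,3,-0.6,15,-2.4,0.5,-2,16,4,-0.8,20,-3.2,0.5,-2.6,20,4,-0.8,25.3,-4,0.5])

```text
time: 17.67
ee_pos: [561.7, 135.8, 301.4]
orientation: [[1.0, -0.0, 0.003], [-0.0, -1.0, 0.0], [0.003, -0.0, -1.0]]
ft_force: [0.6, -0.1, -0.5]
opening: 0.499
```

>>> play_rows(increments=[0,0,0,0,0,0,0.5,0,0,0,0,0,0,0.5,0,0,0,0,0,0,0.5,0,0,0,0,0,0,0.5,0,0,0,0,0,0,0.5])

```text
time: 18.08
ee_pos: [561.2, 134.2, 300.9]
orientation: [[1.0, -0.002, 0.002], [-0.002, -1.0, -0.0], [0.002, 0.0, -1.0]]
ft_force: [-0.8, 0.3, 0.4]
opening: 0.503
```

```bash
cat > pl.py <<'E'
from h import *
import sys
f=grab_frame('top');save(f,'t'+sys.argv[1]);W=points(f);z=W[...,2]
def rect(m,name):
    P=W[m][:,:2].astype(np.float32);r=cv2.minAreaRect(P);(a,b)=r[1];yaw=r[2]-90 if b>a else r[2]
    yaw=(yaw+90)%180-90
    print(name,len(P),np.round(r[0],1),np.round(sorted(r[1]),1),'yaw',round(yaw,1))
m=((W[...,1]>170)&(W[...,1]<430)&(W[...,0]>430)&(W[...,0]<670)&(z>30)&(z<60)).astype(np.uint8)
n,l,s,c=cv2.connectedComponentsWithStats(m)
for i in range(1,n):
    if s[i,4]>40: rect((l==i)&(z>37),'obj%d'%i)
br=((W[...,1]>170)&(W[...,1]<430)&(W[...,0]>430)&(W[...,0]<670)&(f['pixels'].astype(int).sum(-1)>250)&(z<20)).astype(np.uint8)
n,l,s,c=cv2.connectedComponentsWithStats(br)
for i in range(1,n):
    if s[i,4]>250: rect(l==i,'bright')
h=(W@EN)+180.2;X=W@EX-585;Y=W@EY+52.5
for a,b in((0,140),(-140,0)):
    g=(Y>a)&(Y<b)&(X>-20)&(X<130)
    m=(abs(h-40)<4)&g
    if m.sum()>50:print('flange',m.sum(),((X[m].min()+X[m].max())/2).round(1),((Y[m].min()+Y[m].max())/2).round(1),np.ptp(X[m]),np.median(h[m]))
    m=(abs(h-68)<5)&g
    if m.sum()>20:print('neck',m.sum(),X[m].mean(),Y[m].mean())
m=(z>85)&(z<125)&(W[...,0]>430)&(W[...,0]<535)&(abs(W[...,1]+397)<25)
print('knob',m.sum(),W[m].mean(0))
go((597,282.6,70),Rdown(-12.7))
E
python3 pl.py 12; python3 -c "
from h import *
save(grab_frame('wrist'),'w12')"
```

```text
obj1 113 [607.6 371.6] [14.7 50.2] yaw -6.8
obj2 107 [597.2 282.4] [14.2 49.8] yaw -13.2
obj3 136 [476.  290.8] [31.  31.7] yaw 88.6
bright 754 [607.6 372.1] [68.5 99.9] yaw -6.9
bright 561 [597.3 282.3] [ 68.3 100.2] yaw -12.9
bright 668 [507.  190.8] [ 41.4 152.5] yaw 0.0
flange 160 38.5 27.5 63.09414310653108 39.96392615320197
flange 589 39.5 -55.5 77.55535769785092 39.95116552777563
neck 125 40.14459861965048 -55.29713600866807
knob 95 [ 508.15079678 -395.44580931  101.49728   ]
d cm [  3.57  14.84 -23.11] w [  0.    0.1 -12.6] from [561.3 134.2 301.1] F [0.6 0.3 0.9] op 0.499 t 18.1333
```

View pics/t12.png

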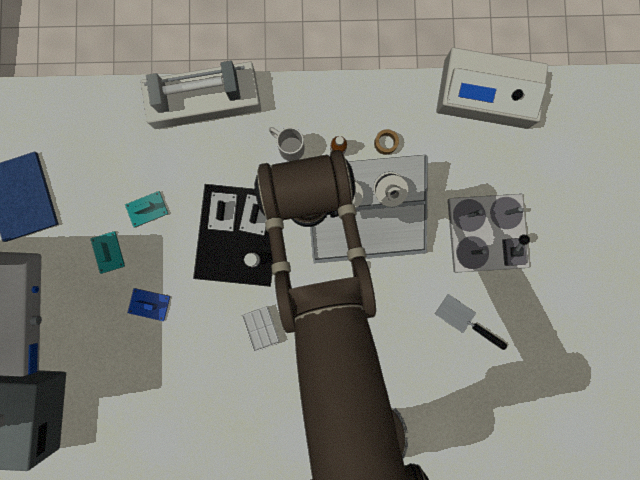

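View pics/w12.png

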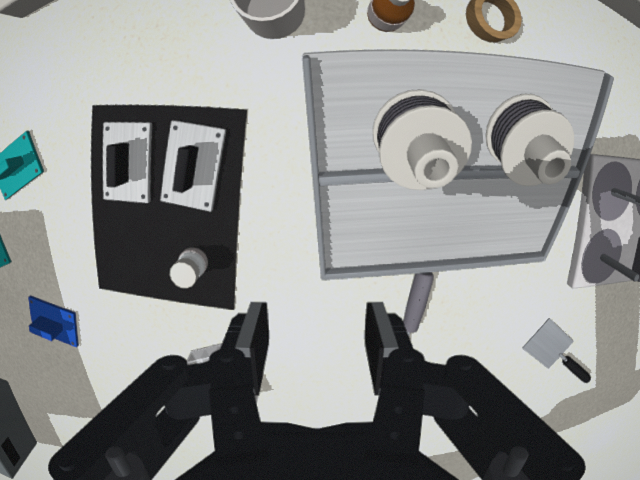

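The plates are where they were, and the knob reads x ≈ 508 (off). Going to the inner plate.

>>> play_rows(increments=[1,4,-4,0,0,-4,0.5,2,8,-8,0,0,-8,0.5,3,12,-12,0,0,-12.6,0.5,3.6,14.8,-16,0,0,-12.6,0.5,3.6,14.8,-19,0,0,-12.6,0.5])

```text
time: 18.6
ee_pos: [595.6, 268.1, 145.3]
orientation: [[0.975, -0.221, 0.008], [-0.221, -0.975, 0.002], [0.007, -0.004, -1.0]]
ft_force: [0.5, 0.6, 1.4]
opening: 0.501
```

>>> play_rows(increments=[0,0,0,0,0,0,0.5,0,0,0,0,0,0,0.5,0,0,0,0,0,0,0.5,0,0,0,0,0,0,0.5,0,0,0,0,0,0,0.5])

```text
time: 19.02
ee_pos: [597.7, 267.5, 148.9]
orientation: [[0.975, -0.223, 0.013], [-0.223, -0.975, 0.004], [0.012, -0.006, -1.0]]
ft_force: [0.7, -0.2, 0.1]
opening: 0.501
```

```bash
python3 -c "
from h import *
go((597.2,282.4,30),Rdown(-13))
save(grab_frame('wrist'),'w13')"
```

```text
d cm [ -0.05   1.49 -11.89] w [-0.2  0.8 -0.1] from [597.7 267.5 148.9] F [ 0.7 -0.2  0.1] op 0.501 t 19.0167
```

View pics/w13.png

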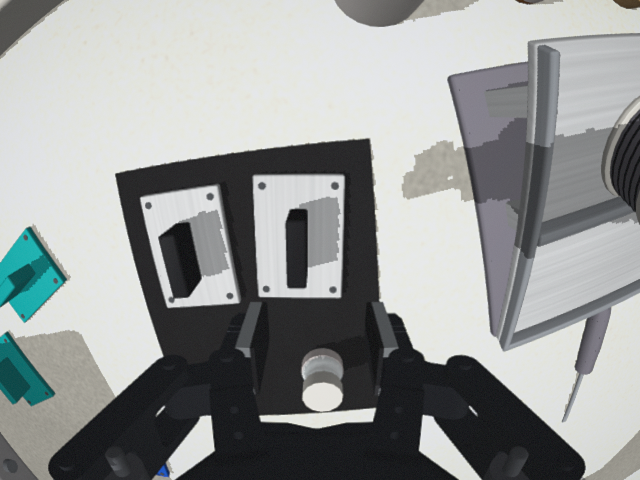

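>>> play_rows(increments=[0,1.5,-2,0,0.8,0,0.5,0,1.5,-5,0,0.8,0,0.5,0.1,1.5,-8,0,0.8,0,0.5,0.2,1.5,-10,0,0.8,0,0.5,0.2,1.5,-11.3,0,0.8,0,0.5])

```text
time: 19.48
ee_pos: [598.9, 281.6, 34.7]
orientation: [[0.975, -0.223, -0.002], [-0.223, -0.975, 0.003], [-0.003, -0.002, -1.0]]
ft_force: [0.5, 0.2, -0.4]
opening: 0.497
```

>>> play_rows(increments=[0,0,0,0,0,0,0.5,0,0,0,0,0,0,0.5,0,0,0,0,0,0,0.5,0,0,0,0,0,0,0.5,0,0,0,0,0,0,0.5])

```text
time: 19.9
ee_pos: [600.5, 282.2, 36.9]
orientation: [[0.975, -0.223, 0.001], [-0.223, -0.975, 0.004], [0.0, -0.005, -1.0]]
ft_force: [0.4, -0.7, -0.0]
opening: 0.497
```

```bash
python3 -c "
from h import *
go((597.2,282.4,28),Rdown(-13))
save(grab_frame('wrist'),'w14')"
```

```text
d cm [-0.33  0.02 -0.89] w [-0.2  0.1 -0.1] from [600.5 282.2  36.9] F [ 0.4 -0.7 -0. ] op 0.497 t 19.9
```

View pics/w14.png

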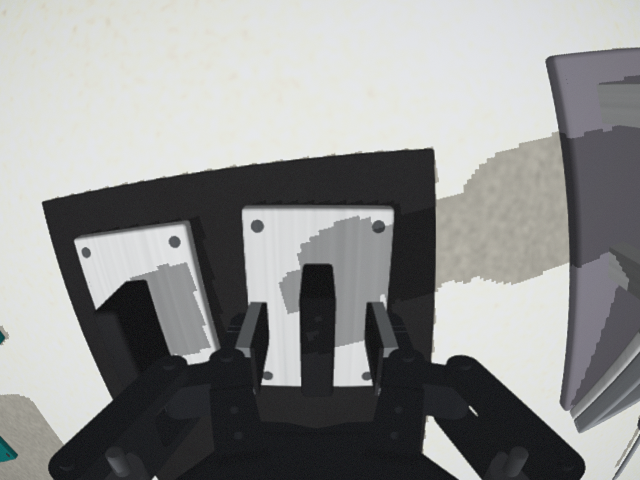

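>>> play_rows(increments=[-0.3,0,-0.7,0,0,0,0.5,-0.3,0,-0.7,0,0,0,0.5,-0.3,0,-0.7,0,0,0,0,-0.3,0,-0.7,0,0,0,0,-0.3,0,-0.7,0,0,0,0], newtons=80)

```text
time: 20.37
ee_pos: [597.2, 282.1, 29.7]
orientation: [[0.975, -0.223, 0.001], [-0.223, -0.975, 0.004], [-0.0, -0.004, -1.0]]
ft_force: [-0.3, -0.1, -1.4]
opening: 0.148
```

>>> play_rows(increments=[0,0,0,0,0,0,0,0,0,0,0,0,0,0,0,0,0,0,0,0,0,0,0,0,0,0,0,0,0,0,0,0,0,0,0])

```text
time: 20.78
ee_pos: [597.2, 282.1, 29.6]
orientation: [[0.975, -0.223, 0.001], [-0.223, -0.975, 0.004], [-0.0, -0.004, -1.0]]
ft_force: [0.8, -0.2, -0.9]
opening: 0.15
```

>>> play_rows(increments=[0,0,2,0,0,0,0,0,0,5,0,0,0,0,0,0,8,0,0,0,0,0,0,11,0,0,0,0,0,0,15,0,0,0,0])

```text
time: 21.2
ee_pos: [595.0, 281.2, 177.9]
orientation: [[0.975, -0.223, -0.005], [-0.223, -0.975, 0.002], [-0.005, -0.001, -1.0]]
ft_force: [-0.8, 0.1, -1.5]
opening: 0.149
```

>>> play_rows(increments=[0,0,3,0,0,0,0,0,0,6,0,0,0,0,0,0,6,0,0,0,0,0,0,6,0,0,0,0,0,0,6,0,0,0,0])

```text
time: 21.62
ee_pos: [594.1, 280.8, 236.6]
orientation: [[0.975, -0.223, -0.007], [-0.223, -0.975, 0.001], [-0.007, 0.001, -1.0]]
ft_force: [-0.1, 0.6, -2.1]
opening: 0.145
```

```bash
python3 -c "
from h import *
# plate underside at z=3 when TCP ~30 
for z in (1,20,80): go(tier(0,53,-50,27+z),RT)
save(grab_frame('wrist'),'w15')"
```

```text
d cm [ -6.82 -34.82 -16.2 ] w [ -2.  -25.4  16.5] from [594.1 280.8 236.6] F [-0.1  0.6 -2.1] op 0.145 t 21.6167
d cm [ -7.62 -34.87 -14.48] w [ -2.  -25.4  16.5] from [594.1 280.8 236.6] F [-0.1  0.6 -2.1] op 0.145 t 21.6167
d cm [-10.15 -35.04  -9.04] w [ -2.  -25.4  16.5] from [594.1 280.8 236.6] F [-0.1  0.6 -2.1] op 0.145 t 21.6167
```

View pics/w15.png

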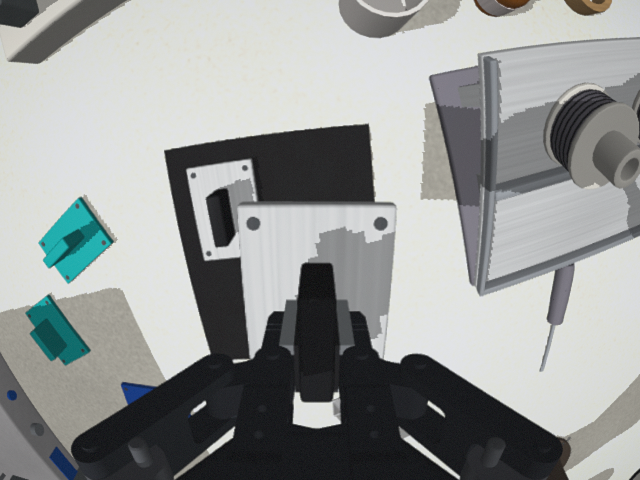

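Plate held level, bar centred. Carrying it to the right half of the lower tier.

>>> play_rows(increments=[-2,-3,0,-0.4,-5,3,0,-4,-7,0,-0.8,-10,6,0,-6,-11,0,-1.2,-15,10,0,-8,-15,0,-1.6,-20,13,0,-10,-18,0,-2,-25.4,16.5,0])

```text
time: 22.08
ee_pos: [493.2, 102.4, 232.7]
orientation: [[0.905, 0.071, 0.42], [0.066, -0.997, 0.026], [0.42, 0.004, -0.907]]
ft_force: [1.0, -0.5, -0.7]
opening: 0.149
```

```bash
python3 -c "
from h import *
for z in (1,80): go(tier(0,53,-50,27+z),RT)"
```

```text
d cm [  3.27 -16.97 -15.81] w [ 0.2 -0.1 -0.2] from [493.2 102.4 232.7] F [ 1.  -0.5 -0.7] op 0.149 t 22.0833
d cm [ -0.06 -17.19  -8.65] w [ 0.2 -0.1 -0.2] from [493.2 102.4 232.7] F [ 1.  -0.5 -0.7] op 0.149 t 22.0833
```

>>> play_rows(increments=[0,-4,0,0,0,0,0,0,-8,-1,0,0,0,0,0,-12,-3,0,0,0,0,0,-16,-5,0,0,0,0,0,-17,-8,0,0,0,0])

```text
time: 22.5
ee_pos: [494.5, -72.1, 153.8]
orientation: [[0.903, 0.067, 0.425], [0.064, -0.998, 0.021], [0.425, 0.008, -0.905]]
ft_force: [2.5, -0.4, -1.1]
opening: 0.145
```

>>> play_rows(increments=[0,0,0,0,0,0,0,0,0,0,0,0,0,0,0,0,0,0,0,0,0,0,0,0,0,0,0,0,0,0,0,0,0,0,0])

```text
time: 22.92
ee_pos: [495.7, -71.2, 155.5]
orientation: [[0.902, 0.069, 0.427], [0.066, -0.998, 0.021], [0.428, 0.009, -0.904]]
ft_force: [0.6, -0.0, -1.4]
opening: 0.151
```

```bash
python3 -c "
from h import *
for z in (1,20): go(tier(0,53,-50,27+z),RT)
save(grab_frame('wrist'),'w16')"
```

```text
d cm [ 3.02  0.39 -8.08] w [ 0.5  0.4 -0.1] from [495.7 -71.2 155.5] F [ 0.6 -0.  -1.4] op 0.151 t 22.9167
d cm [ 2.22  0.34 -6.36] w [ 0.5  0.4 -0.1] from [495.7 -71.2 155.5] F [ 0.6 -0.  -1.4] op 0.151 t 22.9167
```

View pics/w16.png

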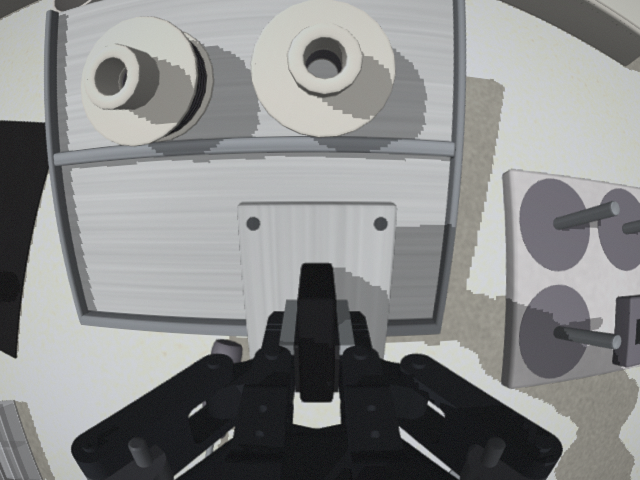

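>>> play_rows(increments=[0.7,0.1,-2,0.2,0.2,0,0,1.4,0.2,-4,0.5,0.4,0,0,2.1,0.4,-6,0.5,0.4,0,0,2.3,0.4,-6.6,0.5,0.4,0,0,2.3,0.4,-6.6,0.5,0.4,0,0])

```text
time: 23.38
ee_pos: [518.1, -66.0, 88.5]
orientation: [[0.905, 0.071, 0.419], [0.064, -0.998, 0.031], [0.42, -0.001, -0.908]]
ft_force: [-0.4, -0.1, -2.1]
opening: 0.147
```

>>> play_rows(increments=[0,0,0,0,0,0,0,0,0,0,0,0,0,0,0,0,0,0,0,0,0,0,0,0,0,0,0,0,0,0,0,0,0,0,0])

```text
time: 23.8
ee_pos: [518.6, -66.2, 89.4]
orientation: [[0.905, 0.07, 0.42], [0.064, -0.998, 0.03], [0.421, -0.001, -0.907]]
ft_force: [0.3, 0.3, -1.8]
opening: 0.149
```

```bash
python3 -c "
from h import *
for z in (0,1): go(tier(0,53,-50,27+z),RT)
print(inframe(observe()['ee_pos']))"
```

```text
d cm [ 0.77 -0.11 -1.57] w [-0.  -0.1 -0.2] from [518.6 -66.2  89.4] F [ 0.3  0.3 -1.8] op 0.149 t 23.8
d cm [ 0.73 -0.11 -1.48] w [-0.  -0.1 -0.2] from [518.6 -66.2  89.4] F [ 0.3  0.3 -1.8] op 0.149 t 23.8
[ 52.7 -48.4  44.5]
```

>>> play_rows(increments=[0.2,0,-0.4,0,0,0,0,0.4,0,-0.8,0,0,0,0,0.5,0,-1.1,0,0,0,0,0.7,0,-1.4,0,0,0,0,0.7,0,-1.4,0,0,0,0])

```text
time: 24.22
ee_pos: [525.4, -66.1, 74.5]
orientation: [[0.905, 0.07, 0.419], [0.063, -0.998, 0.031], [0.42, -0.001, -0.907]]
ft_force: [0.5, -0.3, -1.9]
opening: 0.148
```

```bash
python3 -c "
from h import *
print(inframe(observe()['ee_pos']),observe()['ft_force'])"
```

```text
[ 52.5 -48.8  28. ] [ 0.52986138 -0.33586731 -1.94360728]
```

>>> play_rows(increments=[0.1,0,-0.1,0,0,0,0,0.1,0,-0.2,0,0,0,0,0.1,0,-0.2,0,0,0,0.5,0.1,0,-0.2,0,0,0,0.5,0.1,0,-0.2,0,0,0,0.5])

```text
time: 24.63
ee_pos: [527.0, -66.4, 72.9]
orientation: [[0.905, 0.07, 0.42], [0.063, -0.998, 0.03], [0.421, -0.001, -0.907]]
ft_force: [0.9, 0.1, -0.1]
opening: 0.497
```

>>> play_rows(increments=[0,0,0,0,0,0,0.5,-1,0,2,0,0,0,0.5,-2,0,4.5,0,0,0,0.5,-3,0,7,0,0,0,0.5,-5,0,11,0,0,0,0.5])

```text
time: 25.05
ee_pos: [477.1, -66.1, 179.0]
orientation: [[0.907, 0.07, 0.416], [0.063, -0.998, 0.031], [0.417, -0.002, -0.909]]
ft_force: [1.0, 0.0, 1.0]
opening: 0.505
```

```bash
python3 -c "
from h import *
save(grab_frame('wrist'),'w17')
go((560,300,300),Rdown(-7))"
```

```text
d cm [ 8.03 36.71 11.06] w [  0.9  25.6 -10.9] from [479.7 -67.1 189.4] F [1.9 0.9 2.7] op 0.5 t 25.1
```

View pics/w17.png

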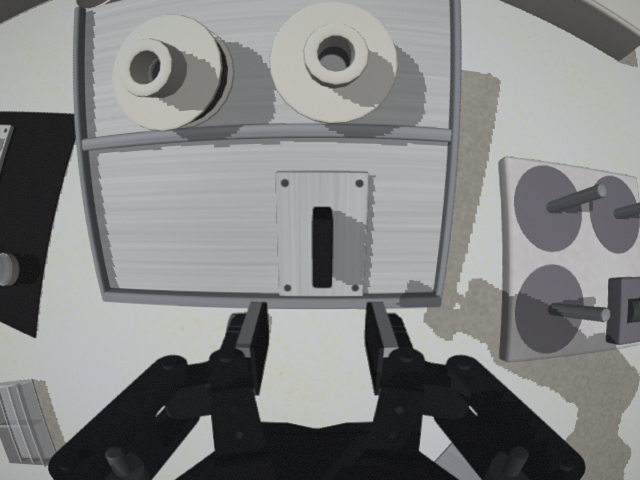

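Plate lies against the lower lip (bottom edge at row 296). Going back to the mat for the second plate.

>>> play_rows(increments=[0,2,4,0,5,-2,0.5,1,6,7,0.3,10,-4,0.5,2,10,9,0.5,15,-6,0.5,3,14,10,0.7,20,-8,0.5,4,18,10,0.9,25.6,-10.9,0.5])

```text
time: 25.52
ee_pos: [512.7, 77.0, 285.5]
orientation: [[0.992, -0.125, 0.004], [-0.125, -0.992, -0.001], [0.004, 0.001, -1.0]]
ft_force: [1.2, -0.5, -0.1]
opening: 0.501
```

>>> play_rows(increments=[1,4,0,0,0,0,0.5,2,8,0,0,0,0,0.5,3,12,0,0,0,0,0.5,4,14,0,0,0,0,0.5,4,14,0,0,0,0,0.5])

```text
time: 25.93
ee_pos: [554.0, 221.9, 285.0]
orientation: [[0.993, -0.12, 0.005], [-0.12, -0.993, 0.001], [0.005, -0.002, -1.0]]
ft_force: [0.0, -0.4, -0.1]
opening: 0.502
```

>>> play_rows(increments=[0,0,0,0,0,0,0.5,0,0,0,0,0,0,0.5,0,0,0,0,0,0,0.5,0,0,0,0,0,0,0.5,0,0,0,0,0,0,0.5])

```text
time: 26.35
ee_pos: [553.9, 220.8, 285.2]
orientation: [[0.993, -0.121, 0.005], [-0.121, -0.993, 0.001], [0.005, -0.002, -1.0]]
ft_force: [-0.8, -0.8, -0.4]
opening: 0.499
```

```bash
sed -i 's/^go((597.*/go((607.6,371.8,120),Rdown(-6.9))/' pl.py; python3 pl.py 18; python3 -c "
from h import *
save(grab_frame('wrist'),'w18')"
```

```text
obj1 137 [475.9 291. ] [31.  32.8] yaw 89.4
bright 743 [499.2 206.5] [ 65.3 135.3] yaw -1.4
flange 586 39.5 54.7 78.16721894581224 39.97205115844477
neck 121 39.463437824442636 55.00136903902695
flange 590 39.6 -55.5 78.25388194055893 39.80810959908045
neck 121 40.116753315811046 -55.600863934582776
knob 94 [ 508.22608907 -395.7582322   100.89025892]
d cm [  5.36  15.09 -16.52] w [-0.1  0.3  0.1] from [554.  220.9 285.2] F [-0.4  0.2 -0.7] op 0.497 t 26.4
```

View pics/w18.png

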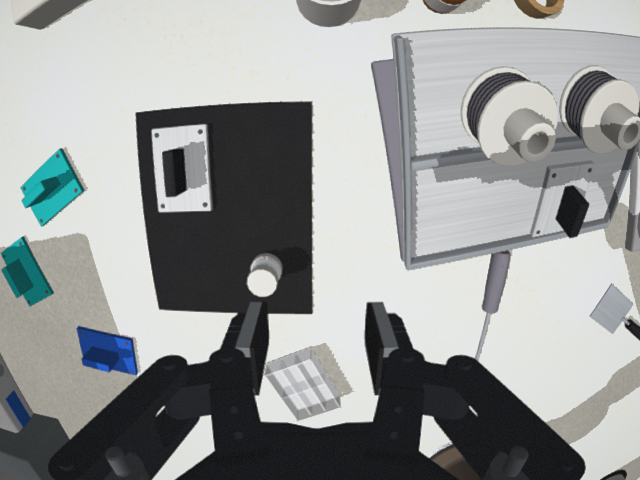

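View pics/t18.png

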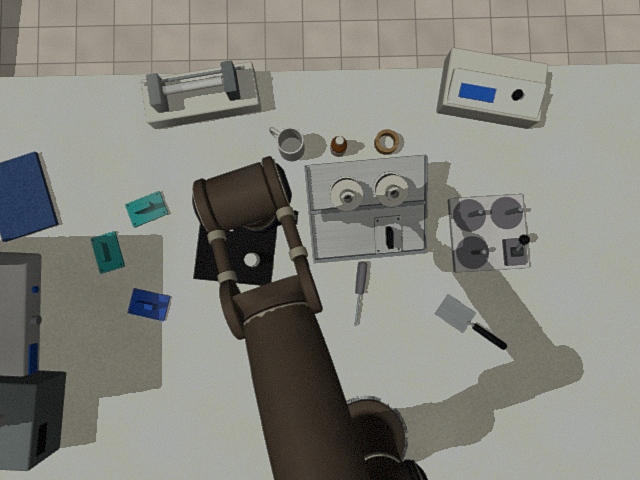

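The top view of the plate is blocked by the arm, so I'll measure it with the wrist camera's fisheye rays.

```bash
cat > wr.py <<'E'
from h import *
def wpoints(f,s):
    K=f['K'];h,w=f['range_z'].shape
    u,v=np.meshgrid(np.arange(w),np.arange(h));a=(u-K[0,2]);b=-(v-K[1,2])
    r=np.hypot(a,b)+1e-9;t=r/K[0,0]
    d=np.stack([np.tan(t)*a/r,np.tan(t)*b/r,-np.ones_like(r)],-1)
    P=d*f['range_z'][...,None].astype(float);P[f['range_z']==0]=np.nan
    T=f['T_tool_cam'];P=P@T[:3,:3].T+T[:3,3]
    return P@np.array(s['orientation']).T+s['ee_pos']
def plates(y0=180,y1=440):
    s=observe();f=grab_frame('wrist');W=wpoints(f,s);z=W[...,2]
    g=(W[...,0]>430)&(W[...,0]<680)&(W[...,1]>y0)&(W[...,1]<y1)
    m=g&(z>36)&(z<55)
    n,l,st,c=cv2.connectedComponentsWithStats(m.astype(np.uint8))
    for i in range(1,n):
        if st[i,4]>100:
            P=W[l==i];r=cv2.minAreaRect(P[:,:2].astype(np.float32));print('bar?',st[i,4],np.round(r,1) if 0 else r,c[i].round(),'z',np.median(P[:,2]).round(1))
    br=g&(f['pixels'].astype(int).sum(-1)>250)&(z<20)&(z>5)
    n,l,st,c=cv2.connectedComponentsWithStats(br.astype(np.uint8))
    for i in range(1,n):
        if st[i,4]>600:
            P=W[l==i];r=cv2.minAreaRect(P[:,:2].astype(np.float32));print('plate?',st[i,4],r,c[i].round(),'z',np.median(P[:,2]).round(1))
    return f
if __name__=='__main__': plates()
E
python3 wr.py
```

```text
bar? 695 ((607.3711547851562, 372.1472473144531), (14.955583572387695, 49.998958587646484), 83.28290557861328) [171. 173.] z 46.9
bar? 770 ((475.8882141113281, 291.0466003417969), (33.507240295410156, 32.11360168457031), 2.473271369934082) [263. 280.] z 53.0
plate? 3663 ((606.6661376953125, 374.00177001953125), (71.69757080078125, 101.68399047851562), 83.17106628417969) [184. 167.] z 11.4
```

Unmoved: (607.4, 372, yaw −6.8°).

>>> play_rows(increments=[1.3,4,-3,0,0,0,0.5,2.6,8,-7,0,0,0,0.5,4,12,-11,0,0,0,0.5,5.3,15.2,-14,0,0,0,0.5,5.3,15.2,-17,0,0,0,0.5])

```text
time: 26.92
ee_pos: [604.5, 363.3, 141.2]
orientation: [[0.993, -0.121, 0.011], [-0.121, -0.993, 0.005], [0.01, -0.006, -1.0]]
ft_force: [0.8, -1.0, 0.3]
opening: 0.501
```

>>> play_rows(increments=[0,0,0,0,0,0,0.5,0,0,0,0,0,0,0.5,0,0,0,0,0,0,0.5,0,0,0,0,0,0,0.5,0,0,0,0,0,0,0.5])

```text
time: 27.33
ee_pos: [606.4, 363.0, 145.2]
orientation: [[0.992, -0.122, 0.016], [-0.122, -0.993, 0.007], [0.015, -0.009, -1.0]]
ft_force: [-0.2, 0.7, -0.4]
opening: 0.505
```

```bash
python3 -c "
from wr import *
save(plates(),'w19')
go((607.5,371.9,30),Rdown(-6.8))"
```

```text
bar? 1518 ((607.7909545898438, 372.5948791503906), (14.434778213500977, 49.868629455566406), 83.6456069946289) [304. 248.] z 47.2
plate? 9432 ((607.26904296875, 372.87896728515625), (68.71678161621094, 99.70252227783203), 83.32676696777344) [306. 229.] z 11.3
d cm [  0.14   0.89 -11.5 ] w [-0.4  0.9  0.2] from [606.1 363.  145. ] F [-0.2 -0.2 -0.3] op 0.504 t 27.3833
```

View pics/w19.png

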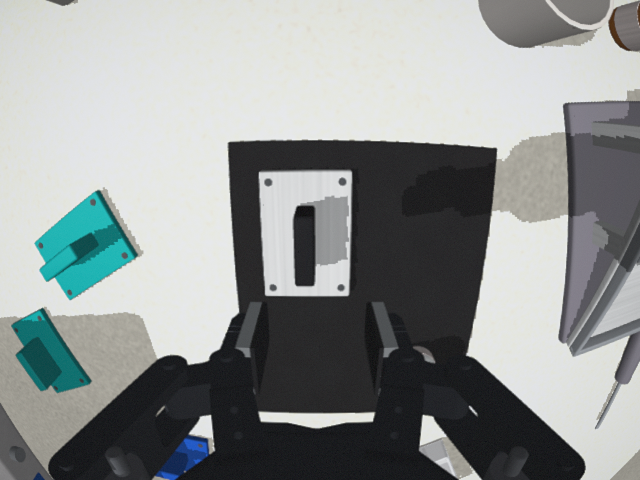

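>>> play_rows(increments=[0,0.9,-2,-0.4,0.9,0,0.5,0,0.9,-5,-0.4,0.9,0,0.5,0.1,0.9,-8,-0.4,0.9,0,0.5,0.2,0.9,-10,-0.4,0.9,0,0.5,0.2,0.9,-11,-0.4,0.9,0,0.5])

```text
time: 27.8
ee_pos: [607.0, 370.6, 33.5]
orientation: [[0.992, -0.123, -0.002], [-0.123, -0.992, -0.001], [-0.002, 0.001, -1.0]]
ft_force: [-1.1, -0.4, -0.2]
opening: 0.499
```

>>> play_rows(increments=[0,0,0,0,0,0,0.5,0,0,0,0,0,0,0.5,0,0,0,0,0,0,0.5,0,0,0,0,0,0,0.5,0,0,0,0,0,0,0.5])

```text
time: 28.22
ee_pos: [608.4, 371.3, 35.8]
orientation: [[0.992, -0.123, 0.001], [-0.123, -0.992, 0.001], [0.001, -0.001, -1.0]]
ft_force: [0.0, -0.7, 0.1]
opening: 0.5
```

```bash
python3 -c "
from wr import *
go((607.5,372.2,29.5),Rdown(-6.8))"
```

```text
d cm [-0.09  0.09 -0.63] w [-0.   0.1  0.3] from [608.4 371.3  35.8] F [ 0.  -0.7  0.1] op 0.5 t 28.2167
```

>>> play_rows(increments=[-0.1,0.1,-0.6,0,0,0.3,0.5,-0.1,0.1,-0.6,0,0,0.3,0.5,-0.1,0.1,-0.6,0,0,0.3,0,-0.1,0.1,-0.6,0,0,0.3,0,-0.1,0.1,-0.6,0,0,0.3,0])

```text
time: 28.63
ee_pos: [607.7, 372.5, 30.2]
orientation: [[0.993, -0.118, 0.001], [-0.118, -0.993, 0.001], [0.001, -0.001, -1.0]]
ft_force: [0.5, -0.0, -1.8]
opening: 0.153
```

>>> play_rows(increments=[0,0,0,0,0,0,0,0,0,0,0,0,0,0,0,0,0,0,0,0,0,0,0,0,0,0,0,0,0,0,0,0,0,0,0])

```text
time: 29.05
ee_pos: [607.6, 372.5, 30.0]
orientation: [[0.993, -0.118, 0.001], [-0.118, -0.993, 0.001], [0.001, -0.001, -1.0]]
ft_force: [-0.2, -0.2, -1.1]
opening: 0.151
```

>>> play_rows(increments=[0,0,2,0,0,0,0,0,0,5,0,0,0,0,0,0,8,0,0,0,0,0,0,11,0,0,0,0,0,0,15,0,0,0,0])

```text
time: 29.47
ee_pos: [605.4, 371.3, 177.9]
orientation: [[0.993, -0.118, -0.004], [-0.118, -0.993, -0.002], [-0.004, 0.003, -1.0]]
ft_force: [1.4, -0.4, -2.8]
opening: 0.149
```

>>> play_rows(increments=[0,0,3,0,0,0,0,0,0,6,0,0,0,0,0,0,6,0,0,0,0,0,0,6,0,0,0,0,0,0,6,0,0,0,0])

```text
time: 29.88
ee_pos: [604.5, 370.7, 236.3]
orientation: [[0.993, -0.118, -0.007], [-0.118, -0.993, -0.003], [-0.006, 0.004, -1.0]]
ft_force: [0.2, 0.6, -2.3]
opening: 0.148
```

```bash
python3 -c "
from h import *
for z in (1,80): go(tier(0,53,50,26.5+z),RT)
save(grab_frame('wrist'),'w20')"
```

```text
d cm [ -8.51 -33.83 -16.21] w [ -0.4 -25.4  10.5] from [604.5 370.7 236.3] F [ 0.2  0.6 -2.3] op 0.148 t 29.8833
d cm [-11.84 -34.05  -9.06] w [ -0.4 -25.4  10.5] from [604.5 370.7 236.3] F [ 0.2  0.6 -2.3] op 0.148 t 29.8833
```

View pics/w20.png

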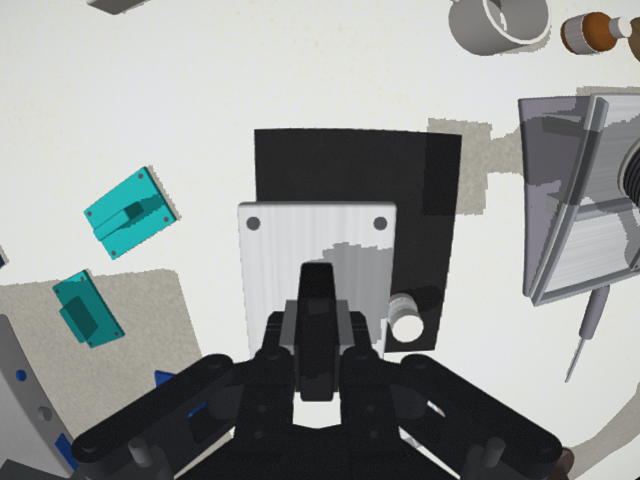

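Second plate held squarely. Carrying.

>>> play_rows(increments=[-2,-3,0,0,-5,2,0,-5,-7,0,0,-10,4,0,-8,-11,0,-0.2,-15,6,0,-10,-15,0,-0.3,-20,8,0,-12,-18,0,-0.4,-25.4,10.5,0])

```text
time: 30.35
ee_pos: [488.5, 200.5, 231.7]
orientation: [[0.905, 0.07, 0.419], [0.065, -0.998, 0.026], [0.42, 0.004, -0.908]]
ft_force: [0.7, -1.2, -0.4]
opening: 0.151
```

>>> play_rows(increments=[0,-4,0,0,0,0,0,0,-8,-1,0,0,0,0,0,-12,-3,0,0,0,0,0,-16,-5,0,0,0,0,0,-16,-8,0,0,0,0])

```text
time: 30.77
ee_pos: [489.3, 35.6, 152.2]
orientation: [[0.904, 0.064, 0.423], [0.06, -0.998, 0.022], [0.423, 0.006, -0.906]]
ft_force: [1.4, 1.9, -1.9]
opening: 0.151
```

>>> play_rows(increments=[0,0,0,0,0,0,0,0,0,0,0,0,0,0,0,0,0,0,0,0,0,0,0,0,0,0,0,0,0,0,0,0,0,0,0])

```text
time: 31.18
ee_pos: [490.7, 36.7, 154.0]
orientation: [[0.902, 0.066, 0.426], [0.062, -0.998, 0.023], [0.426, 0.006, -0.904]]
ft_force: [1.0, 0.6, -2.3]
opening: 0.149
```

```bash
python3 -c "
from h import *
for z in (1,15): go(tier(0,53,50,26.5+z),RT)
save(grab_frame('wrist'),'w21')"
```

```text
d cm [ 2.87 -0.43 -7.98] w [0.3 0.3 0.1] from [490.7  36.7 154. ] F [ 1.   0.6 -2.3] op 0.149 t 31.1833
d cm [ 2.28 -0.47 -6.71] w [0.3 0.3 0.1] from [490.7  36.7 154. ] F [ 1.   0.6 -2.3] op 0.149 t 31.1833
```

View pics/w21.png

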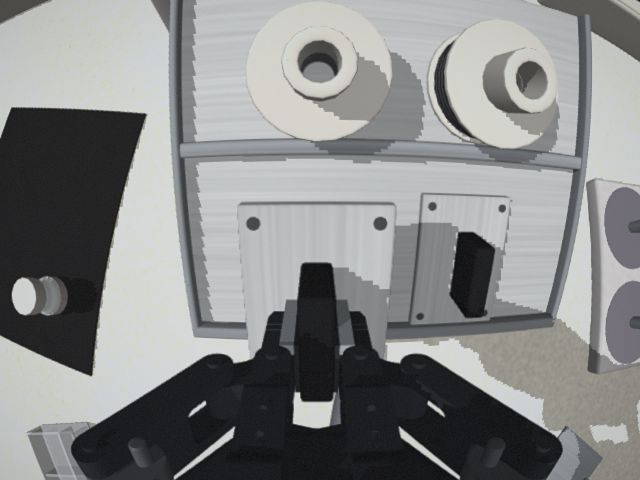

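>>> play_rows(increments=[0.7,-0.2,-2,0.3,0.3,0,0,1.4,-0.3,-4,0.3,0.3,0,0,2.1,-0.4,-6,0.3,0.3,0,0,2.3,-0.4,-6.6,0.3,0.3,0,0,2.3,-0.4,-6.6,0.3,0.3,0,0])

```text
time: 31.65
ee_pos: [513.0, 33.5, 86.8]
orientation: [[0.906, 0.067, 0.419], [0.061, -0.998, 0.028], [0.419, -0.0, -0.908]]
ft_force: [-0.2, 1.0, -1.6]
opening: 0.15
```

>>> play_rows(increments=[0,0,0,0,0,0,0,0,0,0,0,0,0,0,0,0,0,0,0,0,0,0,0,0,0,0,0,0,0,0,0,0,0,0,0])

```text
time: 32.07
ee_pos: [513.5, 33.5, 87.8]
orientation: [[0.905, 0.068, 0.42], [0.061, -0.998, 0.028], [0.421, 0.0, -0.907]]
ft_force: [0.0, 0.1, -1.1]
opening: 0.149
```

```bash
python3 -c "
from h import *
for z in (0,): go(tier(0,53,50,26+z),RT)
print(inframe(observe()['ee_pos']))"
```

```text
d cm [ 0.66 -0.1  -1.5 ] w [ 0.  -0.1 -0. ] from [513.5  33.5  87.8] F [ 0.   0.1 -1.1] op 0.149 t 32.0667
[53.5 51.5 42.3]
```

>>> play_rows(increments=[0.2,0,-0.4,0,0,0,0,0.4,-0.1,-0.8,0,0,0,0,0.5,-0.1,-1.2,0,0,0,0,0.7,-0.1,-1.5,0,0,0,0,0.7,-0.1,-1.5,0,0,0,0])

```text
time: 32.48
ee_pos: [519.3, 32.4, 74.2]
orientation: [[0.906, 0.068, 0.418], [0.062, -0.998, 0.029], [0.419, -0.001, -0.908]]
ft_force: [-24.3, -2.9, 34.3]
opening: 0.146
```

>>> play_rows(increments=[0,0,0,0,0,0,0,0,0,0,0,0,0,0.5,0,0,0,0,0,0,0.5,0,0,0,0,0,0,0.5,0,0,0,0,0,0,0.5])

```text
time: 32.9
ee_pos: [519.5, 32.4, 73.9]
orientation: [[0.906, 0.068, 0.418], [0.062, -0.998, 0.029], [0.419, -0.001, -0.908]]
ft_force: [0.7, 0.4, 0.0]
opening: 0.504
```

>>> play_rows(increments=[0,0,0,0,0,0,0.5,-1,0,2,0,0,0,0.5,-2,0,4.5,0,0,0,0.5,-3,0,7,0,0,0,0.5,-5,0,11,0,0,0,0.5])

```text
time: 33.32
ee_pos: [469.5, 32.4, 179.9]
orientation: [[0.908, 0.068, 0.414], [0.061, -0.998, 0.029], [0.415, -0.001, -0.91]]
ft_force: [0.9, 0.2, 0.9]
opening: 0.501
```

>>> play_rows(increments=[-3,0,4,0,5,0,0.5,-6,0,8,0,10,0,0.5,-10,0,10,0,15,0,0.5,-13,0,12,0,20,0,0.5,-13,0,12,0,20,0,0.5])

```text
time: 33.73
ee_pos: [340.4, 32.3, 303.8]
orientation: [[0.995, 0.064, 0.08], [0.062, -0.998, 0.029], [0.082, -0.024, -0.996]]
ft_force: [1.0, -0.0, -0.6]
opening: 0.5
```

```bash
cat > chk.py <<'E'
from wr import *
import sys
s=observe();print(s['ee_pos'],s['ft_force'],s['time'])
def rep(W,px,name):
    h=(W@EN)+180.2;X=W@EX-450;Y=W@EY+52.5
    for a,b in((0,140),(-140,0)):
        g=(Y>a)&(Y<b)&(X>-5)&(X<122)
        for nm,m in (('bar',(abs(h-44)<5)&g),('plate',(abs(h-8)<3)&g&(abs(Y)<100)&(abs(Y)>5)&(X>2)&(X<112))):
            if m.sum()<30: print(name,nm,'few',m.sum());continue
            m=m.astype(np.uint8)
            if nm=='plate': m=cv2.morphologyEx(m,cv2.MORPH_OPEN,np.ones((3,3)))
            n,l,st,c=cv2.connectedComponentsWithStats(m);i=1+np.argmax(st[1:,4]);q=l==i
            r=cv2.minAreaRect(np.stack([X[q],Y[q]],-1).astype(np.float32))
            A=np.column_stack([X[q],Y[q],np.ones(q.sum())]);co=np.linalg.lstsq(A,h[q],rcond=None)[0]
            print(name,nm,q.sum(),np.round(r[0],1),np.round(r[1],1),round(r[2],1),'h',np.median(h[q]).round(1),'tilt',co[:2].round(3))
        X2=X-135;g=(Y>a)&(Y<b)&(X2>-20)&(X2<110)
        m=(abs(h-40)<5)&g
        if m.sum()>100:
            A=np.column_stack([X2[m],Y[m],np.ones(m.sum())]);co=np.linalg.lstsq(A,h[m],rcond=None)[0]
            print(name,'spool',m.sum(),((X2[m].min()+X2[m].max())/2).round(1),((Y[m].min()+Y[m].max())/2).round(1),'h',np.median(h[m]).round(1),'tilt',co[:2].round(3))
f=grab_frame('top');save(f,'t'+sys.argv[1]);rep(points(f),f['pixels'],'top')
W=points(f);z=W[...,2]
m=(z>85)&(z<125)&(W[...,0]>430)&(W[...,0]<535)&(abs(W[...,1]+397)<25);print('knob',m.sum(),W[m].mean(0))
s=observe();f=grab_frame('wrist');save(f,'w'+sys.argv[1]);rep(wpoints(f,s),f['pixels'],'wrist')
f=grab_frame('scene');save(f,'s'+sys.argv[1])
E
python3 chk.py 22
```

```text
[340.36224726  32.31739549 303.79782155] [ 1.04316599 -0.0328802  -0.58386351] 33.7333
top bar 107 [ 48.5 110.3] [51.3 13.7] 0.1 h 43.4 tilt [ 0.008 -0.043]
top plate 185 [60.3 88.2] [23.4 73.4] 87.7 h 8.0 tilt [0.004 0.017]
top spool 613 39.0 54.7 h 39.7 tilt [ 0.002 -0.001]
top bar 105 [ 49.4 -49.4] [50.1 14.4] 0.3 h 43.3 tilt [0.018 0.064]
top plate 115 [ 82.3 -39.2] [27.5 48.9] 0.8 h 7.9 tilt [-0.051  0.008]
top spool 607 39.7 -55.5 h 39.7 tilt [-0.005 -0.001]
knob 95 [ 508.17607118 -395.68989839  100.98293978]
wrist bar 739 [ 49.4 111.1] [15.  50.2] 89.6 h 44.8 tilt [-0.001  0.048]
wrist plate 1917 [50.6 88.6] [97.1 23.5] 0.6 h 9.0 tilt [0.001 0.012]
wrist bar 701 [ 50.1 -48.2] [49.3 15.1] 0.2 h 44.6 tilt [-0.003 -0.105]
wrist plate 4186 [ 50.9 -48.1] [97.8 68.5] 0.3 h 8.9 tilt [ 0.001 -0.   ]
```

View pics/t22.png

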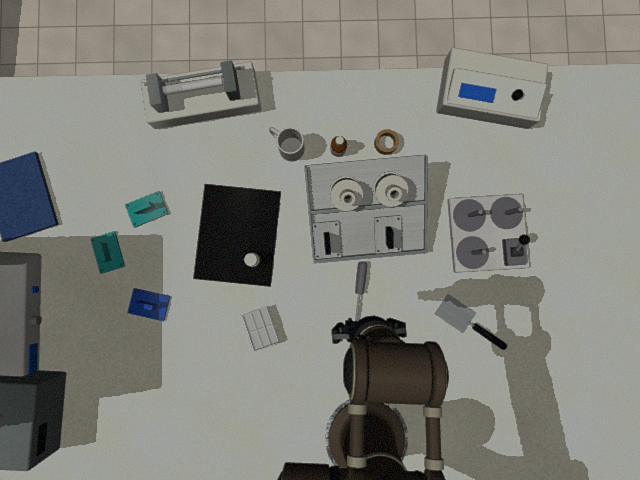

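View pics/w22.png

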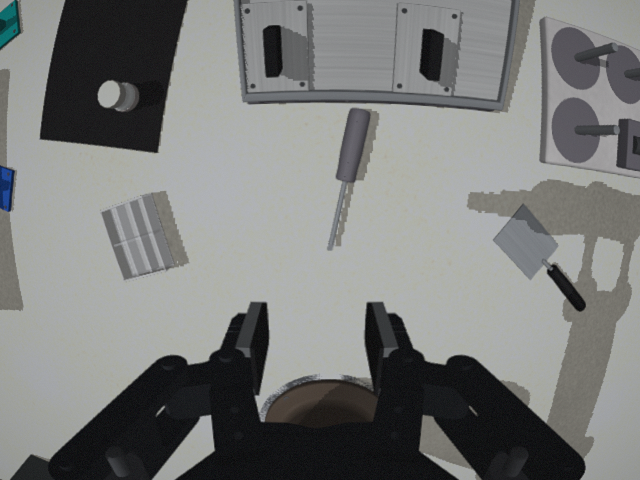

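View pics/s22.png

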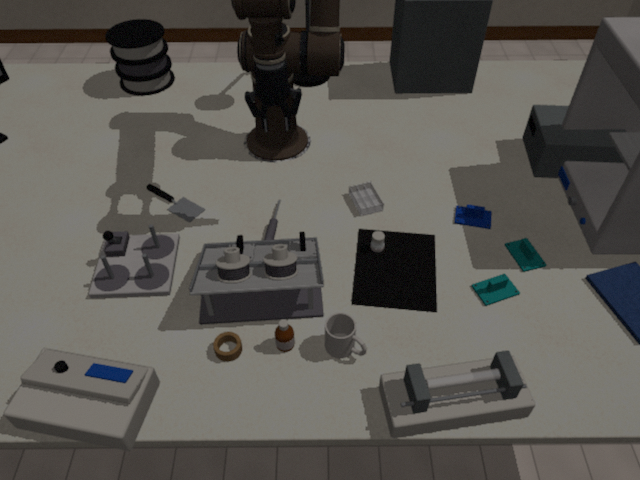

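One plate has been knocked about 6 cm sideways since I released it. It now rests near the left rail, reading y ≈ 110 against the 115 limit. I'll wait one call and check it with a wider window.

>>> play_rows(increments=[0,0,0,0,0,0,0.5,0,0,0,0,0,0,0.5,0,0,0,0,0,0,0.5,0,0,0,0,0,0,0.5,0,0,0,0,0,0,0.5])

```text
time: 34.3
ee_pos: [340.1, 32.4, 300.0]
orientation: [[0.995, 0.064, 0.08], [0.061, -0.998, 0.029], [0.082, -0.024, -0.996]]
ft_force: [-0.1, -0.1, -0.5]
opening: 0.499
```

```bash
sed -i 's/(abs(Y)<100)/(abs(Y)<143)/' chk.py; python3 chk.py 23; python3 - <<'E'
import cv2
i=cv2.imread('pics/w23.png')[0:120,220:540];cv2.imwrite('pics/w23c.png',cv2.resize(i,None,fx=2.4,fy=2.4))
E
```

```text
[340.10217226  32.43849265 299.98435699] [-0.05912893 -0.11847704 -0.51782102] 34.3
top bar 107 [ 49.5 110.3] [13.7 51.3] 90.0 h 43.9 tilt [ 0.009 -0.033]
top plate 409 [ 51.8 108.1] [63.  95.2] 89.6 h 7.8 tilt [-0.002 -0.001]
top spool 615 39.2 54.8 h 39.8 tilt [-0.005  0.002]
top bar 103 [ 49.3 -49. ] [50.1 14.7] 1.9 h 43.3 tilt [0.034 0.112]
top plate 297 [ 51.8 -30.9] [95.4 31.7] 0.0 h 7.8 tilt [ 0.002 -0.   ]
top spool 607 39.5 -55.4 h 39.9 tilt [ 0.001 -0.   ]
knob 95 [ 508.17703408 -395.69407162  100.97808803]
wrist bar 754 [ 49.4 111. ] [14.9 50.5] 89.5 h 44.9 tilt [-0.     0.056]
wrist plate 4357 [ 50.8 108.3] [97.3 63.3] 0.2 h 9.0 tilt [0.001 0.002]
wrist bar 720 [ 49.8 -48.2] [15.  49.7] 89.7 h 44.7 tilt [-0.005 -0.109]
wrist plate 4225 [ 50.8 -48. ] [68.2 97.5] 89.9 h 8.9 tilt [ 0.    -0.001]
```

View pics/w23c.png

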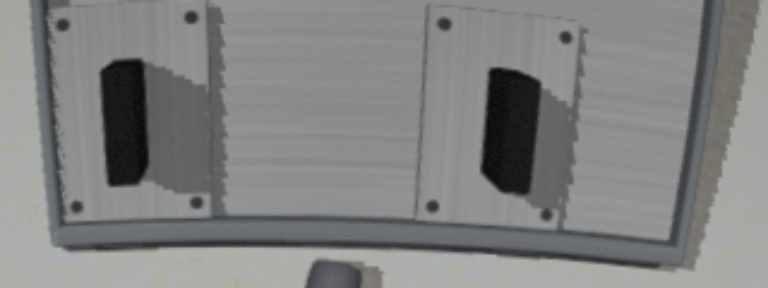

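Both plates are at rest, flat (tilt under 0.003 rad), and down on the lip at x ≈ 50 mm. The left one's y cannot exceed 110 mm because of the rail, so it stays inside 115. Everything meets the criteria, so I'm handing in.

```bash
python3 -c "
from h import *
print(finish_job())"
```

```text
the job is handed in; nothing more can be done
None
```

I pushed the dryer lever fully over, then put both spools on the upper tier and both grey build plates on the lower tier. I handed in at about 34 s; no verdict was reported.

| Item | x from its lip (mm) | Limits (mm) | y from mid-width (mm) | Limit (mm) |
|---|---|---|---|---|
| Spool 1 | 39 | 36–45.5 | +55 | ±108 |
| Spool 2 | 39.5 | 36–45.5 | −55 | ±108 |
| Left plate | 49–52 | 46–55 | about +110 | ±115 |
| Right plate | 49–52 | 46–55 | −48 | ±115 |

- **Flatness and angle:** Fits to the plate faces and spool flanges showed a tilt of 0.005 rad or less, against a limit of 0.07. The plates' long edges are within about 0.5° of the slope direction. One top-view fit of the right plate's small bar read 1.9°, still well inside the limit.
- **Lever:** The knob ended at x ≈ 508 mm, which is fully over on the off side.
- **Robot and other items:** The arm was clear of everything at the end. The other items showed no visible movement in the last pictures.

**Disagreements:**
- I released the left plate at y ≈ +50. It was later found about 6 cm to the side, at the left rail, probably from the announced disturbance. It was flat and still in two checks and the rail stops it going past 110 mm, so I left it there.
- The fit of that plate's face gave y ≈ 108, but the measuring window cut it off. The grip-bar readings of 110–111 are the better figure.
- When I set that plate down, the wrist force briefly read 42 N. That is below the 120 N wrist limit, and the load came through the gripped plate rather than the gripper body.

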